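# Set the slot of a tilted fixture with a flat gauge

### The job

Set the slot of the tilted fixture to the thick gauge: take the gauge with the thicker blade out of its wooden stand, put the blade into the fixture's slot until the shoulder of its handle sits fully down on the block, and only then push the slide along by its upright tab until the blade is nipped without play. Leave the gauge seated in the fixture with its blade nipped, and leave the thin gauge in its own stand.

Things in the scene. Friction and masses are not known exactly. Their poses are not given: they have to be found in the camera images.
- gauge_thick: Thick gauge, 120 g: flat steel blade 21 (x) x 10 (y) x 38 (z) mm under a grey handle 40 x 24 x 60. Origin: centre of the blade tip; z runs up through blade and handle, x along the blade's width, y through its thickness. Handle from z = 38 mm (shoulder) to 98. Last 3 mm of the tip are 18 x 8.5. Symmetric under a half turn about z. It starts upright in its stand.
- gauge_thin: Thin gauge, not to be used: same design, blade 21 x 5 x 38 mm, smaller handle 32 x 16 x 46 mm. Origin and axes as on the thick gauge. It stands in a like stand; which of the two places holds which gauge varies.
- stand_thick: Wooden stand of the thick gauge, fixed to the bench: block 65 (x) x 55 (y) x 28 (z) mm, origin at the centre of its underside, z up. Its slot, 23 (x) x 12 (y) mm and 22 mm deep, open upward, holds the blade; 16 mm of blade shows between block and handle. Behind the stands a tall rack post rises near x 0.70, y 0.05 m: draw the arm back to about x 0.45 before swinging left.
- slot_block: Slotted steel block, immovable, on a plate sloping up away from the robot at 30 degrees. Origin: on the plate, mid slot width, 63.5 mm above the bench. x points up the slope, y left along the plate, z square to the plate (leans 30 degrees from vertical, towards the robot). Top face at z = 42 mm, spans x -32 to 32, y -20 to 50. The seated thick gauge has its tip at z = 4, x about 0, axes parallel or half turned.
- slot_jaw (a point): Middle of the top edge of the fixed jaw, the wall that ends the slot: at x 0, y 20, z 42 mm of slot_block, and with its axes. The slot runs from here towards -y, 25 mm wide in x (12.5 to each side), and straight down along -z for 42 mm to the plate; its other end is the slide's front face.
- slide (a joint): Position of the aluminium slide in m: 0 = fully back, growing as it moves along slot_block's +y towards the fixed jaw. Slot opening along y = 22 mm minus this value: 14 to 19 mm at the start, 10 mm (value 0.012) when nipping the thick blade. About 2.5 N of friction; it stays where it is left.
- slide_tab (a point): Middle of the slide's upright tab, axes as slot_block. The tab is 23 (x) x 12 (y) mm and stands from z = 18 to 68 mm over the plate; this point is at z = 55 mm. It is 68 mm behind (towards -y) the slide's front face and moves with it; push it towards +y from its outer (-y) side, or pinch it across its 12 mm.
Not all that is in view belongs to the job. Leave any pink or yellow look-alike of the gauge_thick alone.

How it is judged:
On the way:
1. the thick gauge's blade is fully down in the slot, its shoulder on the block (within 3.5 mm), while the slide is still open (z of gauge_thick in the frame of slot_block below 0.0075 m and x of gauge_thick in the frame of slot_block between -0.006 and 0.006 m and y of gauge_thick in the frame of slot_block between -0.002 and 0.021 m and value of joint slide below 0.0105 m), for 0.2 s.
At the end, for the whole second after the job is handed in: The thick gauge stands released and still in the slot: shoulder within 3.5 mm of the block, blade within 6 mm of the slot's middle and 0.12 rad of square to the block; the slide is against the blade (opening at most 11.2 mm). The thin gauge is in its stand (z of gauge_thick in the frame of slot_block below 0.0075 m and x of gauge_thick in the frame of slot_block between -0.006 and 0.006 m and y of gauge_thick in the frame of slot_block between -0.002 and 0.021 m and angle between the z axis of gauge_thick and the z axis of slot_block, either way round below 0.12 rad and value of joint slide above 0.0108 m and linear speed of gauge_thick below 0.02 m/s and angular speed of gauge_thick below 0.2 rad/s); the robot touches nothing.
It fails at once if the thin gauge is lifted from or knocked in its stand (moved more than 15 mm) (distance of gauge_thin from where it was at the start of the episode above 0.015 m).
It also fails if it takes over 45 s, if anything falls off the work surface, if the arm or the gripper's body presses on something with over 40 N, if the wrist force passes 120 N, or if a joint passes its speed limit or range.

### The arm

A 6-joint arm with a two-finger parallel gripper is mounted at the origin on a cart in front of the work surface, level with it; the furniture and walls round the work are solid. World frame = base frame: x ahead of the robot, y to its left, z up, the work surface at z = 0. Lengths are in m, angles in rad, forces in N, time in s.
With the tool pointing down it reaches from about 0.25 to 0.8 m from the base axis. Payload 8.5 kg.
Tool frame: the origin (TCP) lies at the centre of the arm's flange, where the gripper is bolted on; the fingertips stand 173 mm ahead of it and the grasp point (between the pads) lies 155 mm ahead of it (robot.tcp_to_grasp is the distance from the TCP to the grasp point, in m); z points along the fingers, y is the direction in which the jaws open and shut (so a half turn about z gives the same grasp; the last joint's range is limited). The gripper opens to 85 mm and grips with 20 to 120 N. Pads are 22 mm wide; open, the fingers measure 114 mm over their backs; the gripper's body (76 mm by 85 mm) begins 54 mm behind the grasp point. The pads swing forward as they close: fully open they stand 13 mm farther back than shut.
Start: joints at [-1.334, 0.238, -0.013, 1.319, 0, 1.571], TCP at [0.123, -0.51, 0.405] pointing down, gripper open.
Joint ranges: [-2.66, 2.66], [-1.03, 1.9], [-1.14, 1.46], [-1.82, 2.27], [-1.45, 1.34], [-3.14, 3.14]. Speed limits (rad/s): [2.22, 2.22, 2.79, 3.14, 3.14, 3.14].

### API

Orientations are given as a unit quaternion [x, y, z, w].
In Python, from station import readout, eyes, robot gives the robot as it stands.
- The arm moves only by the tool move_arm, never from a script. Its arguments are lists of equal length, an entry for each row: "grip": the closure, from 0 (fully open) to 1 (shut); "travel": the shift along the tool's x, y, z in m, a list of three; "dr": the turn, a rotation vector about the tool's x, y, z in degrees, a list of three. A call has exactly 5 rows; each row is the pose to reach, as a shift and turn from the pose measured when the call began, along the tool's axes at that moment; what a row does not reach only later rows make up. A row lasts 1/8 s, in which the tool goes at most 62.5 mm and 10.7 degrees, less where a joint would pass 70% of its speed; a pose out of reach is approached as far as the arm can. A call with a gripper value outside its range is refused whole. The fingers move at their own pace and stop on an object; "grip_force" is the grip in N (left out, the last holds). Time passes only in rows, so rows that repeat a pose let the fingers close, or fill a call up. It gives the time, the measured TCP pose, the force and the opening at its end, in the units of the state.
- readout.read_state(): the state, without advancing time (a new reading comes with each control period).
- eyes.snapshot(name): name is "scene" or "top" or "wrist"; returns the picture (420x560x3 uint8, red, green, blue); there is no depth.
- eyes.camera_info(name): a dict with "mtx" (3x3 intrinsics, pixels), "R" (3x3) and "t" (3): a world point X has camera coordinates R X + t; the wrist camera has in their place "tool_from_camera" (4x4, takes a point from camera to tool coordinates, whose origin is the TCP and whose axes are the flange's). Camera axes: x right, y down, z forward; pixel columns grow to the right and rows downward; lengths in m; the calibration is good to about 2 mm. The wrist camera is an equidistant fisheye: a pixel r from the principal point sees the ray r / f radians off the axis. A picture is of the moment at which its call begins: read the wrist's pose just before it. camera_info takes no time and is no camera call.
- robot.close_job(): hands the job in, once; it reports no verdict.
Trained networks look in the newest picture that a camera, given by its name, has taken for a name from the list of things; names that differ only in an ending like _2 or _b are one class to them, and where a whole thing is asked for, a point or a joint stands for the part that bears it (a point fixed in the world has none). Each returns a list of dicts, best first, with "confidence" (0 to 1); they miss things now and then, are a little off and sometimes report something else, mostly with a low value. They report only what shows in the picture. A call takes as long as a camera call. They do not tell look-alikes from the thing itself.
- eyes.recognise(thing, camera): "pixel" ([row, column] in pixels, amid what is visible of it).
The state is a dict: "t": time; "joint_positions": joint angles; "joint_vel": joint speeds; "joint_efforts": joint torques, N m; "tool_pos": TCP position; "tcp_rot": TCP orientation; "contact_force": force on the tool from outside, world axes, zero at the start; "ft_torque": the same for the moment, N m; "grip_width": finger opening in m.
Only numpy, scipy, OpenCV 4.12 (cv2) and the standard library are available. Lean on these libraries where they do the work, as an engineer would, in place of code of your own. Each camera call takes 0.05 s, during which the arm holds its last target.

## Working session

There is one attempt and no reset: what is moved stays moved. The work goes in short steps, Python scripts to look and compute and a tool call to move; the robot and the scene stay as the last step left them, time stands still between calls to the robot, and variables do not carry over. Pictures are saved under pics/ and viewed, and the job is handed in when it is done.

Besides the shell and the picture viewer there is one more tool, called after "Call:" as name(argument=value, ...) on one line, values as JSON. move_arm: Moves the arm, as the interface text tells. Its arguments: {"type":"object","properties":{"grip":{"type":"array"},"travel":{"type":"array"},"dr":{"type":"array"},"grip_force":{"type":"number"}},"required":["grip","travel","dr"]}

```bash
ls; mkdir -p pics
cat > h.py <<'E'
import numpy as np, cv2
from station import readout, eyes, robot
from scipy.spatial.transform import Rotation as Ro
def snap(n,f):
    s=readout.read_state(); im=eyes.snapshot(n); cv2.imwrite('pics/'+f,im[:,:,::-1]); return s,im
def ray(n,rc,s=None):
    c=eyes.camera_info(n); K=np.array(c['mtx']); r,cc=rc
    x=(cc-K[0,2])/K[0,0]; y=(r-K[1,2])/K[1,1]
    if n!='wrist':
        R=np.array(c['R']);t=np.array(c['t']); o=-R.T@t; d=R.T@np.array([x,y,1])
    else:
        th=np.hypot(x,y); k=np.sin(th)/th if th>1e-9 else 1
        d=np.array([x*k,y*k,np.cos(th)]); T=np.array(c['tool_from_camera'])
        Rt=Ro.from_quat(s['tcp_rot']).as_matrix()
        o=Rt@T[:3,3]+np.array(s['tool_pos']); d=Rt@T[:3,:3]@d
    return o,d/np.linalg.norm(d)
def tri(rays):
    A=np.zeros((3,3));b=np.zeros(3)
    for o,d in rays:
        P=np.eye(3)-np.outer(d,d);A+=P;b+=P@o
    X=np.linalg.solve(A,b); return X,[np.linalg.norm((np.eye(3)-np.outer(d,d))@(X-o)) for o,d in rays]
def atz(r,z):
    o,d=r; return o+d*(z-o[2])/d[2]
def proj(n,X,s=None):
    c=eyes.camera_info(n); K=np.array(c['mtx']); X=np.array(X)
    if n!='wrist':
        p=np.array(c['R'])@X+np.array(c['t']); u=p[0]/p[2];v=p[1]/p[2]
    else:
        Rt=Ro.from_quat(s['tcp_rot']).as_matrix();T=np.array(c['tool_from_camera'])
        p=T[:3,:3].T@(Rt.T@(X-np.array(s['tool_pos']))-T[:3,3])
        th=np.arctan2(np.hypot(p[0],p[1]),p[2]);q=np.hypot(p[0],p[1]); u=p[0]/q*th;v=p[1]/q*th
    return np.array([v*K[1,1]+K[1,2],u*K[0,0]+K[0,2]])
E
cat > a.py <<'E'
from h import *
for n in ['scene','top','wrist']:
    s,im=snap(n,n+'0.png')
    if n=='wrist': continue
    for th in ['gauge_thick','gauge_thin','stand_thick','slot_block','slot_jaw','slide_tab','slide']:
        try: print(n,th,[(np.round(d['pixel']).astype(int).tolist(),round(d['confidence'],2)) for d in eyes.recognise(th,n)])
        except Exception as e: print(n,th,e)
    c=eyes.camera_info(n); print(c['mtx'],c['R'],c['t'])
print(eyes.camera_info('wrist'), robot.tcp_to_grasp, readout.read_state())
E
python3 a.py
```

```text
pics
scene gauge_thick [([204, 281], 0.82), ([194, 370], 0.75), ([200, 316], 0.68)]
scene gauge_thin [([158, 308], 0.91)]
scene stand_thick [([220, 369], 0.94), ([258, 242], 0.75)]
scene slot_block [([256, 242], 0.71)]
scene slot_jaw []
scene slide_tab [([239, 259], 0.96)]
scene slide [([241, 258], 0.84)]
[[469.67929102   0.         279.93778161]
 [  0.         469.67929102 198.13866022]
 [  0.           0.           1.        ]] [[-0.7615783  -0.64798972 -0.01038338]
 [-0.42812261  0.51506882 -0.74257332]
 [ 0.48652804 -0.56108237 -0.66968429]] [0.46197703 0.26137261 0.74448218]
top gauge_thick [([184, 303], 0.74), ([252, 366], 0.73), ([207, 334], 0.61)]
top gauge_thin [([165, 377], 0.75)]
top stand_thick [([253, 356], 0.84)]
top slot_block [([199, 238], 0.8)]
top slot_jaw [([200, 237], 0.83)]
top slide_tab [([210, 251], 0.9)]
top slide [([209, 248], 0.88)]
[[425.86920342   0.         275.862174  ]
 [  0.         425.86920342 201.07230238]
 [  0.           0.           1.        ]] [[ 0.0101661  -0.9999335  -0.00544561]
 [-0.99246959 -0.00942511 -0.12212813]
 [ 0.12206868  0.0066461
[... 582 characters left out ...]
 {'t': 0.85, 'joint_positions': array([-1.33399258e+00,  2.38195630e-01, -1.34759601e-02,  1.31919304e+00,
        2.47822194e-05,  1.57080512e+00]), 'joint_vel': array([-0.00043808,  0.00048645, -0.00010455, -0.00032298, -0.00118001,
       -0.00082874]), 'joint_efforts': array([-1.28414249e-03, -5.38542831e+01,  3.46688926e+01,  2.50349069e-03,
       -1.14204577e-04,  1.06097838e-05]), 'tool_pos': array([ 0.12316259, -0.51033163,  0.40468789]), 'tcp_rot': array([ 9.92999202e-01,  1.18121055e-01,  8.26988759e-06, -3.53774157e-05]), 'contact_force': array([ 0.84540609, -0.53192037,  0.21169235]), 'ft_torque': array([ 0.01620411, -0.01445054,  0.00493978]), 'grip_width': 0.08518865078890385}
```

View pics/scene0.png

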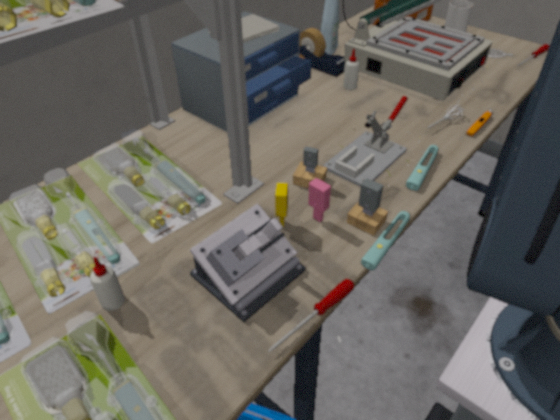

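View pics/top0.png

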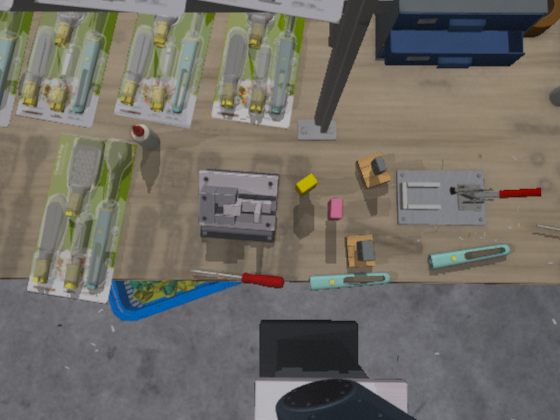

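```bash
python3 -c "
import cv2
a=cv2.imread('pics/scene0.png')[130:290,190:420];cv2.imwrite('pics/sc1.png',cv2.resize(a,None,fx=3.4,fy=3.4,interpolation=2))
a=cv2.imread('pics/top0.png')[140:290,200:420];cv2.imwrite('pics/tc1.png',cv2.resize(a,None,fx=3.6,fy=3.6,interpolation=2))"
```

```text
(no output)
```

View pics/sc1.png

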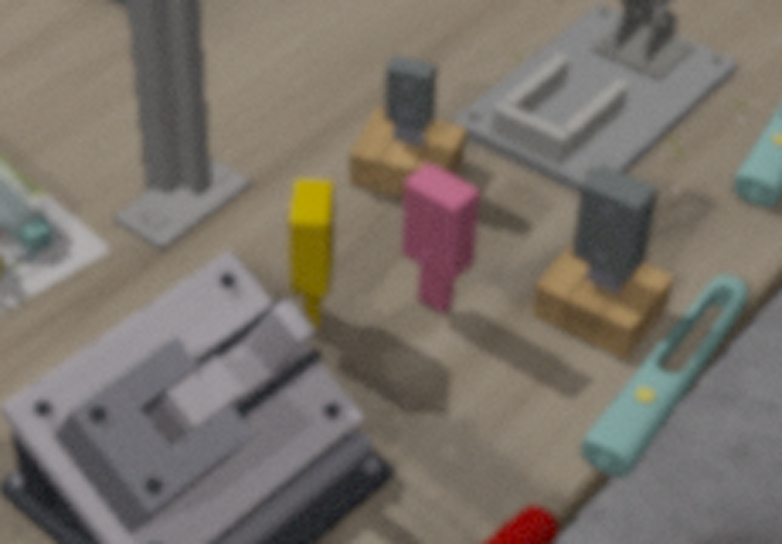

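View pics/tc1.png

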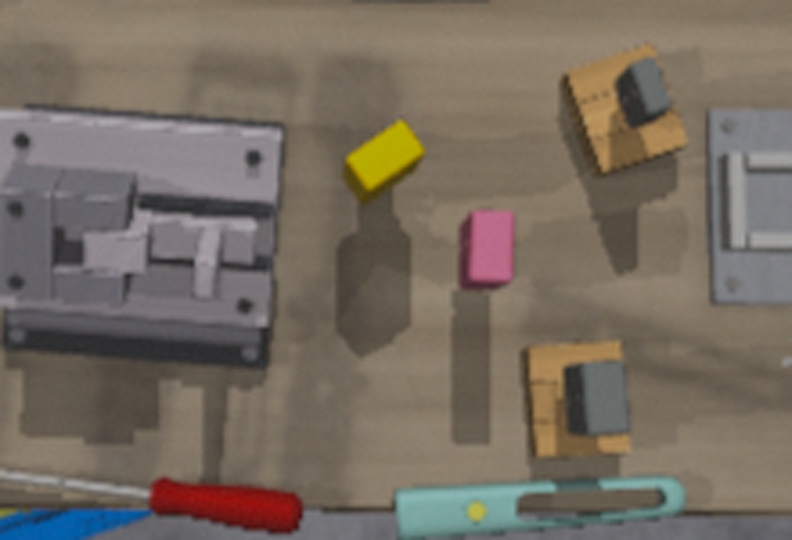

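Candidates: near grey handle at scene (194,370) / top (252,366), which is bigger and so likely the thick gauge; far grey handle at scene (158,308) / top (165,377), which is smaller and so likely the thin one; pink at scene (200,316) and yellow at scene (204,281), both look-alikes to ignore. The fixture is at scene (250,250) / top (205,240).

Run:
```python
from h import *
for nm,a,b in [('near',(194,370),(252,366)),('far',(158,308),(165,377)),('nearstand',(220,369),(253,356)),('tab',(239,259),(210,251)),('blk',(256,242),(199,238))]:
    X,e=tri([ray('scene',a),ray('top',b)]);print(nm,X.round(4),np.round(e,4))
```

```text
near [ 0.4209 -0.0611  0.078 ] [0.0016 0.0016]
far [ 0.5994 -0.0899  0.0641] [0.0007 0.0007]
nearstand [ 0.4155 -0.055   0.0137] [0.0025 0.0025]
tab [0.5043 0.1704 0.0804] [0.0041 0.0041]
blk [0.5282 0.1984 0.042 ] [0.0004 0.0004]
```

```bash
python3 -c "
import cv2
a=cv2.imread('pics/scene0.png')[165:245,330:410];cv2.imwrite('pics/sc2.png',cv2.resize(a,None,fx=7,fy=7,interpolation=2))
a=cv2.imread('pics/top0.png')[160:250,190:290];cv2.imwrite('pics/tc2.png',cv2.resize(a,None,fx=6.5,fy=6.5,interpolation=2))"
```

```text
(no output)
```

View pics/tc2.png

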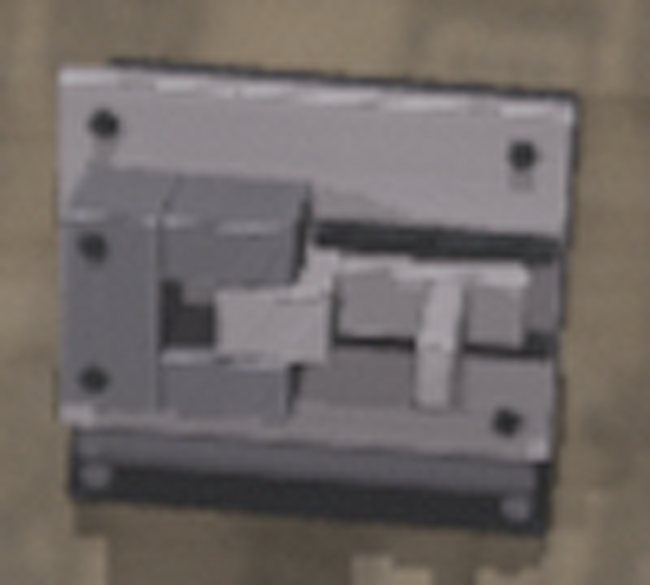

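View pics/sc2.png

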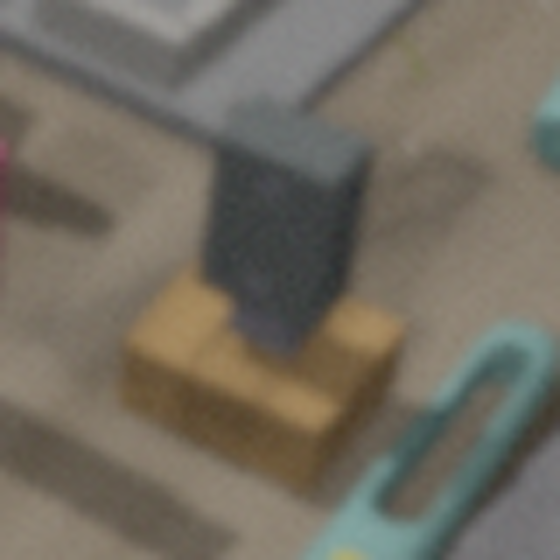

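View pics/wrist0.png

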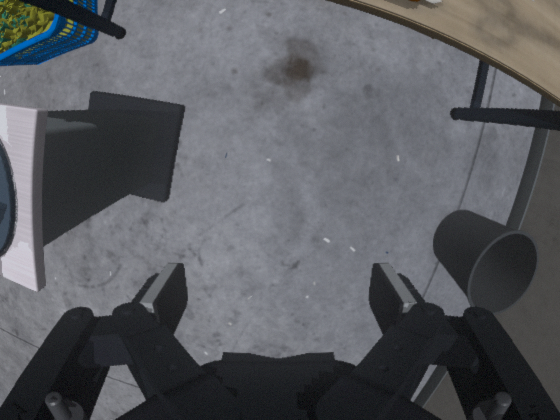

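The near grey gauge (top 252,366; handle about 40x24 mm) is the thick one: in the crops it is clearly bulkier than the far one. I'm going above it for a wrist view.

Call:
move_arm(grip=[0,0,0,0,0], travel=[[0.04,-0.046,0.005],[0.08,-0.091,0.01],[0.12,-0.137,0.016],[0.16,-0.182,0.021],[0.2,-0.228,0.027]], dr=[[0,0,1.6],[0,0,3.2],[0,0,4.8],[0,0,6.4],[0,0,8]])

```text
t: 1.48
tool_pos: [0.2645, -0.2401, 0.3778]
tcp_rot: [0.999, 0.048, 0.001, 0.0]
contact_force: [1.6, -0.9, -1.5]
grip_width: 0.0854
```

```bash
cat > t.py <<'E'
import sys
from h import *
# usage: t.py x y z yaw_deg [tilt]: target TCP
s=readout.read_state(); p=np.array(s['tool_pos']);R=Ro.from_quat(s['tcp_rot'])
x,y,z,yaw=map(float,sys.argv[1:5]); tilt=float(sys.argv[5]) if len(sys.argv)>5 else 0
T=Ro.from_euler('z',yaw,degrees=True)*Ro.from_euler('x',180,degrees=True)*Ro.from_euler('y',tilt,degrees=True)
d=R.inv().apply(np.array([x,y,z])-p); rv=np.degrees((R.inv()*T).as_rotvec())
print('t',s['t'],'pos',p.round(4),'F',np.round(s['contact_force'],1),'w',round(s['grip_width'],4))
print('travel',d.round(4),np.linalg.norm(d).round(3),'dr',rv.round(2),np.linalg.norm(rv).round(1),'toolz',T.as_matrix()[:,2].round(3))
E
python3 t.py .36 -.06 .36 0
```

```text
t 1.475 pos [ 0.2645 -0.2401  0.3778] F [ 1.6 -0.9 -1.5] w 0.0854
travel [ 0.1122 -0.1702  0.0178] 0.205 dr [ 0.04 -0.06  5.47] 5.5 toolz [ 0. -0. -1.]
```

Call:
move_arm(grip=[0,0,0,0,0], travel=[[0.03,-0.045,0.005],[0.06,-0.09,0.01],[0.09,-0.135,0.015],[0.112,-0.17,0.018],[0.112,-0.17,0.018]], dr=[[0,0,2],[0,0,4],[0,0,5.5],[0,0,5.5],[0,0,5.5]])

```text
t: 2.1
tool_pos: [0.3606, -0.0582, 0.3597]
tcp_rot: [1.0, 0.002, 0.001, 0.0]
contact_force: [-0.1, -0.3, -0.4]
grip_width: 0.0854
```

Run:
```python
from h import *
s,im=snap('wrist','w1.png'); print(s['tool_pos'],s['tcp_rot'],s['t'])
np.save('w1s.npy',s,allow_pickle=True)
cv2.imwrite('pics/w1c.png',cv2.resize(im[:,:,::-1][120:380,170:400],None,fx=2.3,fy=2.3,interpolation=2))
for th in ['gauge_thick','stand_thick']: print([(np.round(d['pixel']).astype(int).tolist(),round(d['confidence'],2)) for d in eyes.recognise(th,'wrist')])
```

```text
[ 0.36063027 -0.05819247  0.35967949] [9.99997621e-01 2.09978632e-03 5.63148390e-04 1.78144138e-04] 2.1
[([133, 282], 0.89), ([5, 149], 0.83), ([29, 207], 0.82)]
[([124, 263], 0.6)]
```

View pics/w1.png

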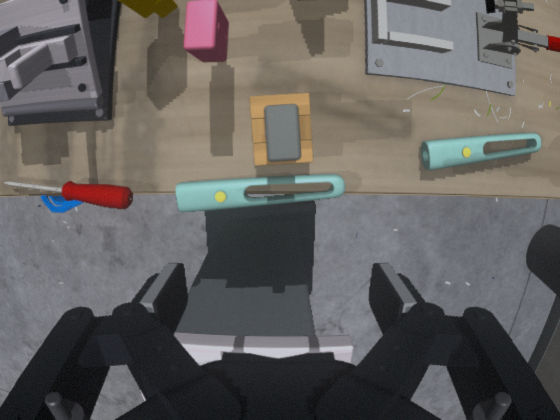

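View pics/w1c.png

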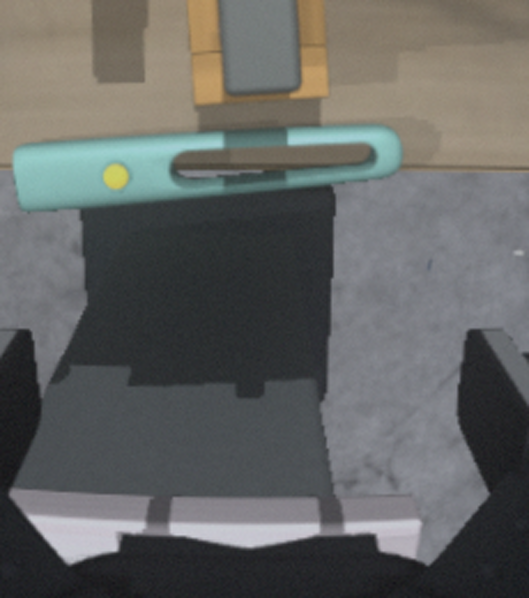

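The wrist view shows the grey handle top at about (133,282) on its wooden stand (124,281); the pads are far apart. I'll crop it for corners.

Run:
```python
import cv2
a=cv2.imread('pics/w1.png')[80:180,235:330];cv2.imwrite('pics/w1d.png',cv2.resize(a,None,fx=6,fy=6,interpolation=2))
a=cv2.imread('pics/w1.png')[0:130,0:125];cv2.imwrite('pics/w1e.png',cv2.resize(a,None,fx=4.6,fy=4.6,interpolation=2))
```

```text
(no output)
```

View pics/w1d.png

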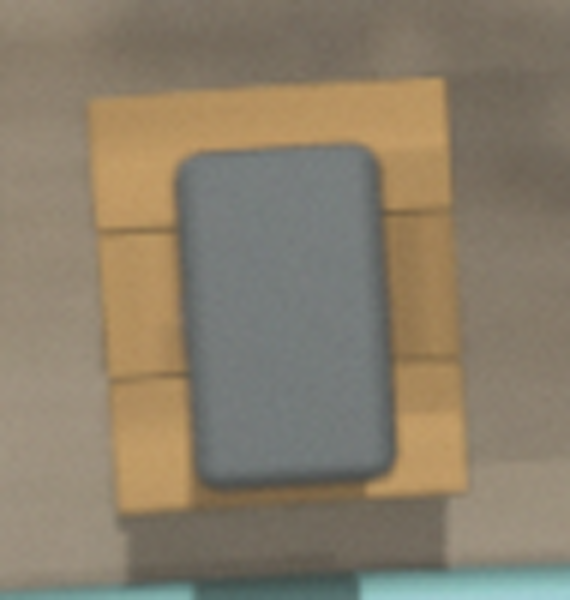

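View pics/w1e.png

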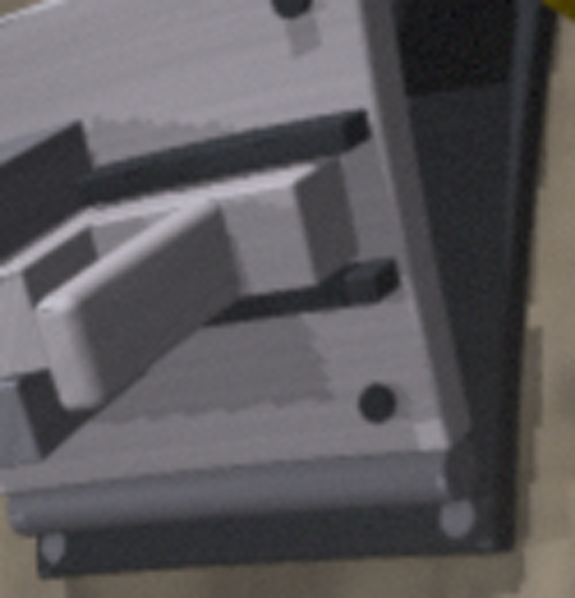

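Run:
```python
from h import *
s=np.load('w1s.npy',allow_pickle=True).item()
f=lambda c,r:(r/6+80-.4,c/6+235-.4)
def rect(pts,z):
    P=np.array([atz(ray('wrist',f(*p),s),z) for p in pts])
    e=[P[1]-P[0],P[2]-P[3],P[0]-P[3],P[1]-P[2]]
    print('z',z,'c',P.mean(0).round(4),'w',[np.linalg.norm(v).round(4) for v in e],'yaw of short',np.degrees(np.arctan2(-e[0][0]-e[1][0],-e[0][1]-e[1][1])).round(1)*-1,'long',np.degrees(np.arctan2((e[2]+e[3])[1],(e[2]+e[3])[0])).round(1))
for z in(.1,.104,.108): rect([(178,148),(379,143),(397,480),(200,490)],z)
for z in(.024,.028,.032): rect([(90,100),(444,78),(467,492),(118,514)],z)
# two-view check of top centre: crop top tc1 (598,397)/3.6+...
c=atz(ray('wrist',f(288,315),s),.104); print(c, proj('top',c),proj('scene',c))
X,e=tri([ray('wrist',f(288,315),s),ray('top',(398/3.6+140-.4,602/3.6+200-.4)),ray('scene',(130/7+165,295/7+330))]);print(X,e)
```

```text
z 0.1 c [ 0.4225 -0.062   0.1   ] w [np.float64(0.0231), np.float64(0.0232), np.float64(0.0402), np.float64(0.0396)] yaw of short 2.6 long 3.7
z 0.104 c [ 0.4227 -0.0619  0.104 ] w [np.float64(0.0227), np.float64(0.0228), np.float64(0.0395), np.float64(0.0389)] yaw of short 2.6 long 3.7
z 0.108 c [ 0.4229 -0.0619  0.108 ] w [np.float64(0.0223), np.float64(0.0224), np.float64(0.0388), np.float64(0.0382)] yaw of short 2.6 long 3.7
z 0.024 c [ 0.4222 -0.0618  0.024 ] w [np.float64(0.0544), np.float64(0.055), np.float64(0.0651), np.float64(0.0651)] yaw of short 4.0 long 3.8
z 0.028 c [ 0.4224 -0.0617  0.028 ] w [np.float64(0.0536), np.float64(0.0542), np.float64(0.0643), np.float64(0.0642)] yaw of short 4.0 long 3.8
z 0.032 c [ 0.4225 -0.0617  0.032 ] w [np.float64(0.0529), np.float64(0.0535), np.float64(0.0634), np.float64(0.0634)] yaw of short 4.0 long 3.8
[ 0.4227516  -0.06183162  0.104     ] [250.30461361 368.6997997 ] [183.41406603 371.80204944]
[ 0.4224838  -0.06045722  0.10411601] [np.float64(0.0013995528035409348), np.float64(0.0022720732491348966), np.float64(0.0012037642475946498)]
```

Top centre measures (0.4226, -0.0618, 0.104), with yaw about 3.7° and a 40x23 mm outline, so this is the thick gauge. Next I move above it and down.

```bash
python3 t.py .4226 -.0618 .2397 3.7; python3 t.py .4226 -.0618 .32 3.7
```

```text
t 2.25 pos [ 0.3596 -0.0605  0.3598] F [-0.4  0.1  0.1] w 0.0854
travel [0.0629 0.0012 0.1202] 0.136 dr [ 0.06 -0.05 -3.71] 3.7 toolz [ 0. -0. -1.]
t 2.25 pos [ 0.3596 -0.0605  0.3598] F [-0.4  0.1  0.1] w 0.0854
travel [0.063  0.0013 0.0399] 0.075 dr [ 0.06 -0.05 -3.71] 3.7 toolz [ 0. -0. -1.]
```

Call:
move_arm(grip=[0,0,0,0,0], travel=[[0.045,0.001,0.02],[0.063,0.001,0.04],[0.063,0.001,0.075],[0.063,0.001,0.11],[0.063,0.001,0.12]], dr=[[0,0,-2],[0,0,-3.7],[0,0,-3.7],[0,0,-3.7],[0,0,-3.7]])

```text
t: 2.88
tool_pos: [0.4216, -0.0627, 0.2385]
tcp_rot: [1.0, 0.031, -0.001, 0.0]
contact_force: [0.6, 0.0, 0.9]
grip_width: 0.0856
```

```bash
python3 t.py .4226 -.0618 .2397 3.7
```

```text
t 2.875 pos [ 0.4216 -0.0627  0.2385] F [0.6 0.  0.9] w 0.0856
travel [ 0.0011 -0.0008 -0.0012] 0.002 dr [ 0.03  0.13 -0.14] 0.2 toolz [ 0. -0. -1.]
```

Call:
move_arm(grip=[1,1,1,1,1], travel=[[0.001,-0.001,-0.001],[0.001,-0.001,-0.001],[0.001,-0.001,-0.001],[0.001,-0.001,-0.001],[0.001,-0.001,-0.001]], dr=[[0,0,0],[0,0,0],[0,0,0],[0,0,0],[0,0,0]], grip_force=60)

```text
t: 3.5
tool_pos: [0.4229, -0.0616, 0.2405]
tcp_rot: [1.0, 0.031, -0.0, 0.0]
contact_force: [-0.8, 0.4, 6.6]
grip_width: 0.023
```

```bash
python3 t.py .4226 -.0618 .34 3.7;  python3 - <<'E'
from h import *
s,im=snap('wrist','w2.png'); print(s['tool_pos'])
E
```

```text
t 3.5 pos [ 0.4229 -0.0616  0.2405] F [-0.8  0.4  6.6] w 0.023
travel [-0.0003  0.0003 -0.0995] 0.1 dr [ 0.04  0.02 -0.13] 0.1 toolz [ 0. -0. -1.]
[ 0.42289532 -0.06155625  0.24048363]
```

View pics/w2.png

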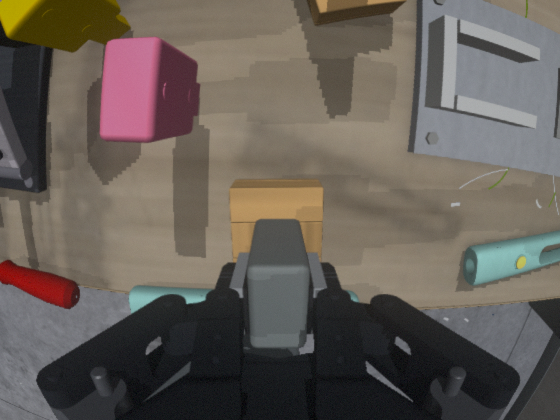

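The gauge is held (width 23 mm). I'm lifting it.

Call:
move_arm(grip=[1,1,1,1,1], travel=[[0,0,-0.02],[0,0,-0.05],[0,0,-0.1],[0,0,-0.15],[0,0,-0.17]], dr=[[0,0,0],[0,0,0],[0,0,0],[0,0,0],[0,0,0]])

```text
t: 4.18
tool_pos: [0.4231, -0.0614, 0.4137]
tcp_rot: [1.0, 0.031, 0.002, 0.001]
contact_force: [-0.2, -0.5, -1.9]
grip_width: 0.0233
```

```bash
python3 t.py .40 .17 .42 0
```

```text
t 4.175 pos [ 0.4231 -0.0614  0.4137] F [-0.2 -0.5 -1.9] w 0.0233
travel [-0.0086 -0.2323 -0.0067] 0.233 dr [ 0.08 -0.22  3.59] 3.6 toolz [ 0. -0. -1.]
```

Call:
move_arm(grip=[1,1,1,1,1], travel=[[0.005,-0.055,0],[0.01,-0.115,0],[0.015,-0.175,0],[0.02,-0.232,0],[0.02,-0.232,0]], dr=[[0,0,1],[0,0,2],[0,0,3],[0,0,3.6],[0,0,3.6]])

```text
t: 4.8
tool_pos: [0.4362, 0.034, 0.4131]
tcp_rot: [0.999, 0.033, 0.0, -0.021]
contact_force: [-0.7, 1.0, -2.1]
grip_width: 0.0234
```

Run:
```python
from h import *
s,im=snap('wrist','w3.png'); print(s['tool_pos'],s['tcp_rot'],s['joint_vel'].round(3))
np.save('w3s.npy',s,allow_pickle=True)
cv2.imwrite('pics/w3c.png',cv2.resize(im[:,:,::-1][60:260,140:400],None,fx=3,fy=3,interpolation=2))
snap('top','top3.png');snap('scene','scene3.png')
```

```text
[0.43620809 0.03400262 0.41307693] [ 9.99234247e-01  3.28560677e-02  4.23973523e-04 -2.12419047e-02] [-0.003  0.024  0.025  0.002 -0.002  0.001]
```

View pics/w3.png

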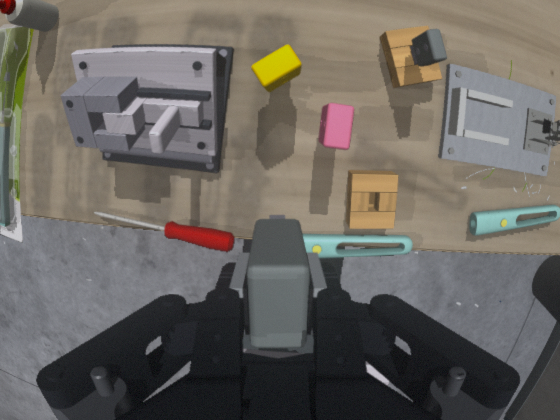

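View pics/scene3.png

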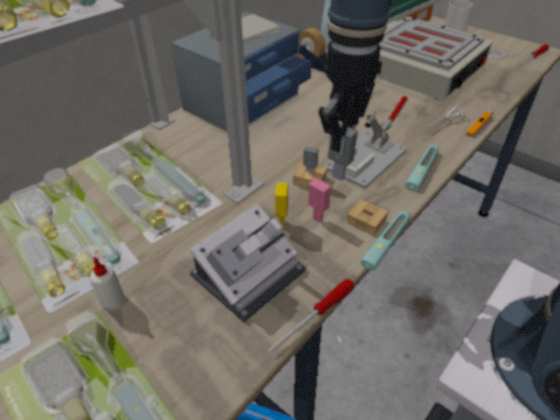

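The arm stopped short (y 0.034 where 0.17 was asked), and the tool is slightly tilted. Checking why.

Run:
```python
from h import *
s=readout.read_state()
for k,v in s.items(): print(k,np.round(v,3))
```

```text
t 4.95
joint_positions [ 0.065  0.084 -0.183  1.302  0.043  3.141]
joint_vel [ 0.002 -0.004 -0.002 -0.     0.002 -0.   ]
joint_efforts [ 1.0900e-01 -4.1998e+01  3.5333e+01 -7.0000e-02  1.9100e-01  2.0000e-03]
tool_pos [0.436 0.034 0.413]
tcp_rot [ 0.999  0.033  0.    -0.021]
contact_force [-0.022 -1.176 -1.613]
ft_torque [-0.069 -0.001 -0.029]
grip_width 0.023
```

View pics/top3.png

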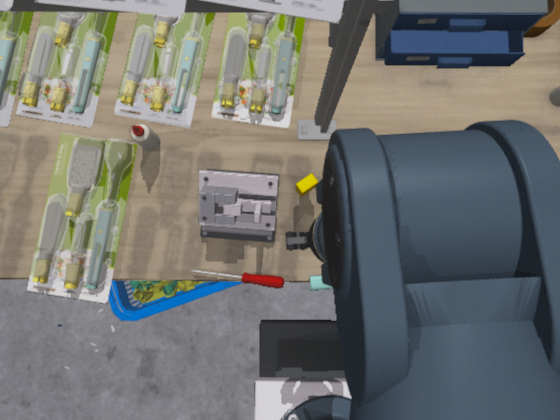

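Joint 6 is at its +3.14 limit. So I turn the tool by a half turn the other way (the gauge is symmetric about z) while moving left.

```bash
python3 t.py .42 .08 .413 54
```

```text
t 4.95 pos [0.4361 0.034  0.4131] F [-0.  -1.2 -1.6] w 0.0233
travel [-0.013  -0.0469  0.002 ] 0.049 dr [ -2.22  -1.19 -50.22] 50.3 toolz [ 0. -0. -1.]
```

Call:
move_arm(grip=[1,1,1,1,1], travel=[[-0.003,-0.01,0],[-0.006,-0.02,0],[-0.009,-0.03,0.001],[-0.012,-0.04,0.002],[-0.013,-0.047,0.002]], dr=[[-0.4,-0.2,-10],[-0.9,-0.5,-20],[-1.3,-0.7,-30],[-1.8,-1,-40],[-2.2,-1.2,-50]])

```text
t: 5.58
tool_pos: [0.4198, 0.0799, 0.413]
tcp_rot: [0.891, 0.454, -0.0, -0.0]
contact_force: [0.9, -0.0, -1.2]
grip_width: 0.0236
```

```bash
python3 t.py .42 .12 .413 105
```

```text
t 5.575 pos [0.4198 0.0799 0.413 ] F [ 0.9 -0.  -1.2] w 0.0236
travel [ 0.0326 -0.0234 -0.    ] 0.04 dr [-4.000e-02  2.000e-02 -5.094e+01] 50.9 toolz [ 0.  0. -1.]
```

```bash
python3 t.py .47 .10 .42 104
```

```text
t 5.575 pos [0.4198 0.0799 0.413 ] F [ 0.9 -0.  -1.2] w 0.0236
travel [ 0.0457  0.0289 -0.0071] 0.055 dr [-4.000e-02  2.000e-02 -4.994e+01] 49.9 toolz [ 0.  0. -1.]
```

Call:
move_arm(grip=[1,1,1,1,1], travel=[[0.01,0.006,-0.001],[0.02,0.012,-0.003],[0.03,0.02,-0.005],[0.04,0.026,-0.006],[0.046,0.029,-0.007]], dr=[[0,0,-10],[0,0,-20],[0,0,-30],[0,0,-40],[0,0,-50]])

```text
t: 6.2
tool_pos: [0.4708, 0.0998, 0.4198]
tcp_rot: [0.613, 0.79, -0.0, -0.0]
contact_force: [0.7, -0.8, -1.2]
grip_width: 0.0238
```

Run:
```python
from h import *
eyes.camera_info('wrist')
s,im=snap('wrist','w4.png'); print(s['t'],s['tool_pos'],s['tcp_rot'],s['joint_vel'].round(3))
s=readout.read_state(); print(s['tool_pos'])
s,im=snap('wrist','w4.png'); print(s['t'],s['tool_pos'],s['tcp_rot'],s['joint_vel'].round(3))
np.save('w4s.npy',s,allow_pickle=True)
```

```text
6.2 [0.47079342 0.0997856  0.41983501] [ 6.13450500e-01  7.89733034e-01 -4.13013316e-04 -2.21649413e-04] [ 0.03   0.082  0.12   0.044 -0.    -1.358]
[0.47128253 0.10005079 0.41991983]
6.25 [0.47128253 0.10005079 0.41991983] [ 6.10097228e-01  7.92326544e-01 -1.34014492e-04 -3.32153750e-05] [-0.002 -0.013 -0.022 -0.004 -0.     0.274]
```

View pics/w4.png

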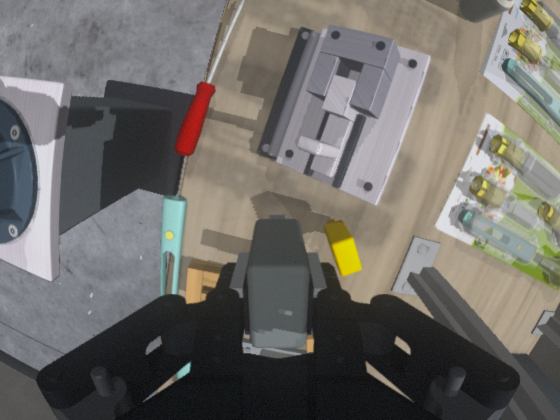

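Clear view of the fixture: the U-shaped block is at about (65,355), the slide tab at about (148,315), and the slot between block arms at about (75,345). Cropping it.

Run:
```python
import cv2
a=cv2.imread('pics/w4.png')[20:210,255:435];b=cv2.resize(a,None,fx=4.2,fy=4.2,interpolation=2)
b=b[:600];
cv2.imwrite('pics/w4c.png',cv2.resize(cv2.imread('pics/w4.png')[20:120,295:405],None,fx=6,fy=6,interpolation=2))
cv2.imwrite('pics/w4d.png',cv2.resize(cv2.imread('pics/w4.png')[90:210,255:400],None,fx=5,fy=5,interpolation=2))
```

```text
(no output)
```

View pics/w4c.png

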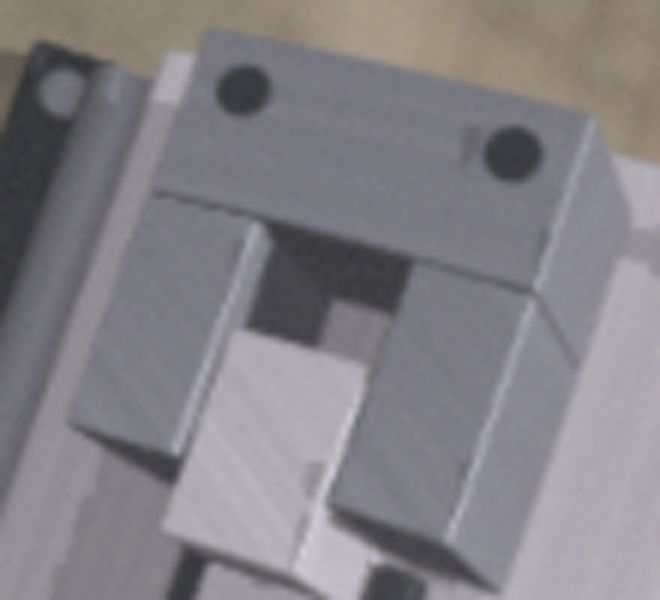

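View pics/w4d.png

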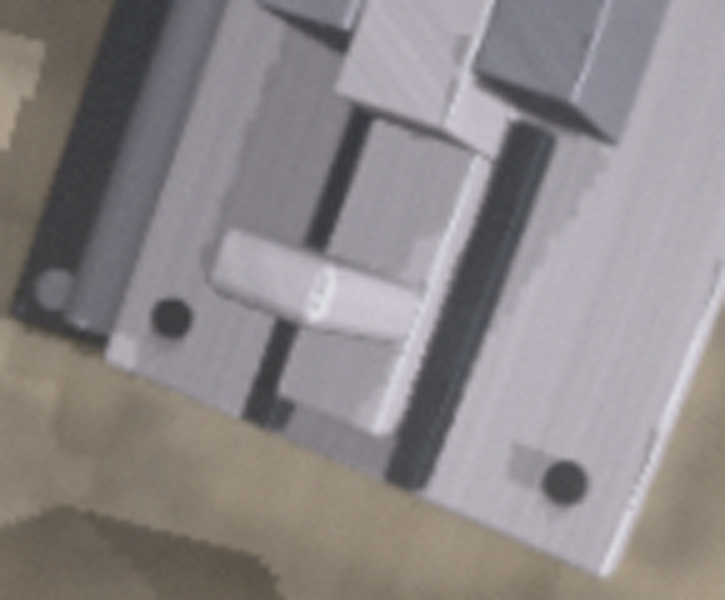

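```bash
cat > fit.py <<'E'
from h import *
from scipy.optimize import least_squares
def Rb(b,p=30): return (Ro.from_euler('z',b,degrees=True)*Ro.from_euler('y',-p,degrees=True)).as_matrix()
B=np.array([[-32,50],[32,50],[-32,-20],[32,-20],[-12.5,20],[12.5,20],[-12.5,-20],[12.5,-20]])/1000.
B=np.c_[B,np.full(8,.042)]
c=np.array([[205,32],[592,120],[70,424],[447,545],[258,222],[413,262],[175,457],[330,510]])
px4=np.c_[c[:,1]/6+20-.4,c[:,0]/6+295-.4]
def W(q,b,z0=None): 
    R=Rb(q[2],q[4] if len(q)>4 else 30); return (R@np.atleast_2d(b).T).T+np.array([q[0],q[1],q[3] if len(q)>3 else .0635])
if __name__=='__main__':
    s=np.load('w4s.npy',allow_pickle=True).item()
    def res(q): return np.concatenate([proj('wrist',X,s)-p for X,p in zip(W(q,B),px4)])
    for q0 in ([.53,.2,0],[.53,.2,0,.0635],[.53,.2,0,.0635,30]):
        r=least_squares(res,q0,loss='soft_l1'); print(r.x.round(4),'rms',np.sqrt(np.mean(res(r.x)**2)).round(2)); 
        print(res(r.x).reshape(-1,2).round(1).tolist())
        if len(q0)==3: q=r.x; np.save('q.npy',q)
    R=Rb(q[2]);o=np.array([q[0],q[1],.0635])
    def tob(cc,z,off=(20,295),sc=6):
        o1,d=ray('wrist',(cc[1]/sc+off[0]-.4,cc[0]/sc+off[1]-.4),s); a=R.T@(o1-o);e=R.T@d; return (a+e*(z-a[2])/e[2]).round(4)
    for z in (.036,.042,.046): print('nose edge',tob((240,335),z),tob((366,367),z))
    print('tab top', [tob(p,.068,(90,255),5) for p in [(235,230),(215,275),(335,265),(312,318)]])
    for n in('top','scene'):
        print(n,[proj(n,X).round(1).tolist() for X in W(q,B)])
E
python3 fit.py
```

```text
[ 0.5207  0.2163 -3.8391] rms 0.65
[[-1.0, 0.1], [-0.8, 1.0], [0.7, -1.2], [0.9, 0.5], [-0.2, 0.3], [-0.3, -0.0], [0.7, -0.0], [-0.2, -0.6]]
[ 0.5217  0.2175 -3.7516  0.0578] rms 0.36
[[-0.0, 0.4], [-0.2, 0.0], [0.4, -0.4], [0.1, 0.1], [0.1, 0.4], [-0.1, -0.3], [0.3, 0.5], [-0.8, -0.6]]
[ 0.5211  0.2177 -3.6514  0.0565 28.7676] rms 0.33
[[-0.2, 0.1], [0.1, -0.0], [0.3, -0.5], [0.1, 0.3], [0.1, 0.4], [0.0, -0.3], [0.2, 0.5], [-0.8, -0.4]]
nose edge [-0.0119  0.0028  0.036 ] [0.0089 0.0034 0.036 ]
nose edge [-0.0093  0.0016  0.042 ] [0.011  0.0022 0.042 ]
nose edge [-0.0076  0.0008  0.046 ] [0.0124 0.0014 0.046 ]
tab top [array([-0.0082, -0.0597,  0.068 ]), array([-0.0089, -0.0679,  0.068 ]), array([ 0.0106, -0.0593,  0.068 ]), array([ 0.01  , -0.0687,  0.068 ])]
top [[222.1, 199.7], [192.4, 199.5], [224.8, 234.7], [195.1, 235.6], [214.4, 214.8], [202.8, 214.9], [215.9, 235.0], [204.3, 235.3]]
scene [[280.3, 233.7], [249.6, 209.9], [256.7, 264.3], [227.6, 241.3], [260.7, 240.0], [249.0, 230.9], [247.8, 257.3], [236.4, 248.3]]
```

```bash
cat > hv.py <<'E'
from fit import *
import sys
# hv.py xb yb ztip [L=.2345] : target with tip at block coords
q=np.load('q.npy'); R=Rb(q[2]); o=np.array([q[0],q[1],.0635])
a=list(map(float,sys.argv[1:4])); L=float(sys.argv[4]) if len(sys.argv)>4 else .2345
P=o+R@np.array([a[0],a[1],a[2]+L])
T=Ro.from_matrix(R)*Ro.from_euler('y',180,degrees=True)
s=readout.read_state();p=np.array(s['tool_pos']);Rt=Ro.from_quat(s['tcp_rot'])
print('t',s['t'],'target',P.round(4),'F',np.round(s['contact_force'],1),'Fblock',(R.T@s['contact_force']).round(1),'w',round(s['grip_width'],4))
print('tip now in block',(R.T@(p+Rt.apply([0,0,L])-o)).round(4),'joints',np.round(s['joint_positions'],2))
d=Rt.inv().apply(P-p); rv=np.degrees((Rt.inv()*T).as_rotvec())
print('travel',d.round(4),np.linalg.norm(d).round(3),'dr',rv.round(2),np.linalg.norm(rv).round(1))
E
python3 hv.py 0 .012 .10; python3 t.py .42 .13 .43 155
```

```text
t 6.3 target [0.3546 0.2395 0.3532] F [-0.3 -0.7 -0.9] Fblock [-0.7 -0.7 -0.6] w 0.0236
tip now in block [ 0.0244 -0.1196  0.1265] joints [ 0.21  0.16 -0.08  1.34 -0.    1.53]
travel [ 0.1638 -0.0785  0.0666] 0.193 dr [-18.88 -25.93 -70.28] 77.2
t 6.3 pos [0.4708 0.0999 0.4198] F [-0.3 -0.7 -0.9] w 0.0236
travel [ 0.0416 -0.0419 -0.0102] 0.06 dr [-5.000e-02 -1.000e-02 -5.087e+01] 50.9 toolz [ 0.  0. -1.]
```

Call:
move_arm(grip=[1,1,1,1,1], travel=[[0.01,-0.01,-0.002],[0.02,-0.02,-0.005],[0.03,-0.03,-0.008],[0.04,-0.04,-0.01],[0.042,-0.042,-0.01]], dr=[[0,0,-10.2],[0,0,-20.4],[0,0,-30.6],[0,0,-40.8],[0,0,-51]])

```text
t: 6.92
tool_pos: [0.4188, 0.1302, 0.4301]
tcp_rot: [0.215, 0.977, -0.0, -0.0]
contact_force: [1.0, -0.2, -2.8]
grip_width: 0.0233
```

```bash
python3 hv.py 0 .012 .11
```

```text
t 6.925 target [0.3496 0.2399 0.3618] F [ 1.  -0.2 -2.8] Fblock [-0.6 -0.1 -2.9] w 0.0233
tip now in block [-0.0171 -0.0929  0.1624] joints [ 0.3   0.08 -0.14  1.35 -0.    0.73]
travel [0.1088 0.0705 0.0682] 0.147 dr [ -5.52 -29.69 -20.49] 36.5
```

Call:
move_arm(grip=[1,1,1,1,1], travel=[[0.027,0.018,0.01],[0.054,0.035,0.027],[0.081,0.053,0.047],[0.109,0.07,0.068],[0.109,0.07,0.068]], dr=[[-1.4,-7.4,-5.1],[-2.8,-14.8,-10.2],[-4.1,-22.2,-15.4],[-5.5,-29.7,-20.5],[-5.5,-29.7,-20.5]])

```text
t: 7.55
tool_pos: [0.3467, 0.2394, 0.3603]
tcp_rot: [0.032, 0.966, -0.009, 0.258]
contact_force: [0.1, -0.6, -1.6]
grip_width: 0.0233
```

```bash
python3 hv.py 0 .012 .07
python3 - <<'E'
from h import *
s,im=snap('wrist','w5.png'); np.save('w5s.npy',s,allow_pickle=True);snap('scene','scene5.png');snap('top','top5.png')
print(s['t'],s['joint_vel'].round(2))
cv2.imwrite('pics/w5c.png',cv2.resize(im[:,:,::-1][150:330,180:400],None,fx=3.3,fy=3.3,interpolation=2))
E
```

```text
t 7.55 target [0.3696 0.2385 0.3272] F [ 0.1 -0.6 -1.6] Fblock [-0.7 -0.6 -1.5] w 0.0233
tip now in block [-0.0036  0.0113  0.1101] joints [ 0.72 -0.08 -0.56  0.7  -0.36  0.71]
travel [-0.0033  0.0006  0.0401] 0.04 dr [-0.01 -0.09  0.05] 0.1
7.55 [-0.06  0.01  0.09  0.09  0.04 -0.  ]
```

View pics/w5.png

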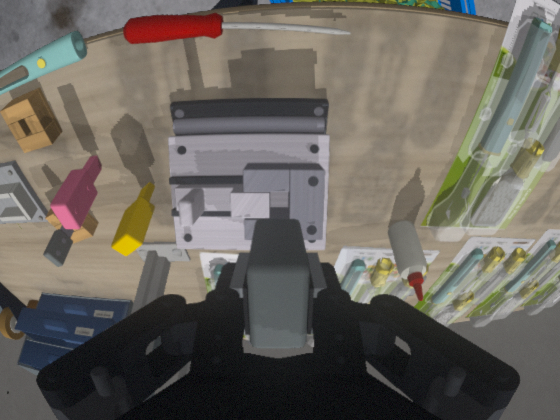

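View pics/scene5.png

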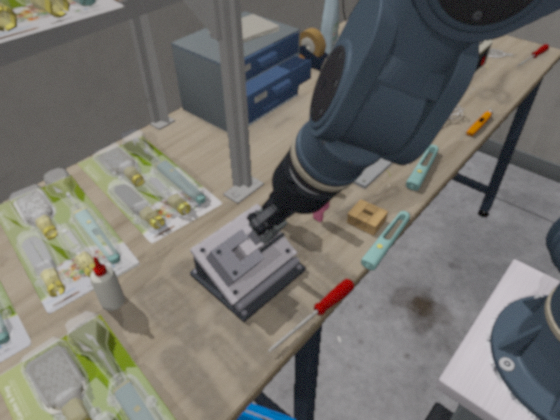

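View pics/top5.png

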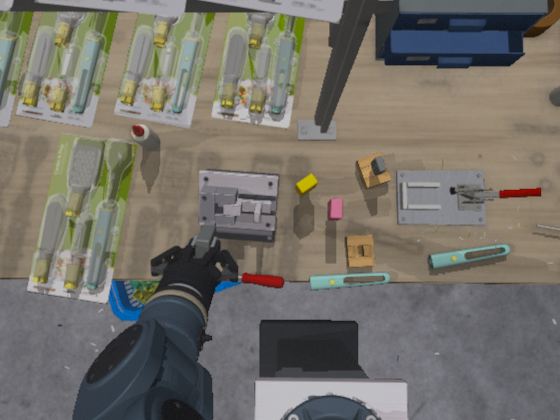

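Run:
```python
import cv2
cv2.imwrite('pics/w5d.png',cv2.resize(cv2.imread('pics/w5.png')[120:260,160:340],None,fx=4.2,fy=4.2,interpolation=2))
cv2.imwrite('pics/top5c.png',cv2.resize(cv2.imread('pics/top5.png')[160:280,150:290],None,fx=5,fy=5,interpolation=2))
```

```text
(no output)
```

View pics/w5d.png

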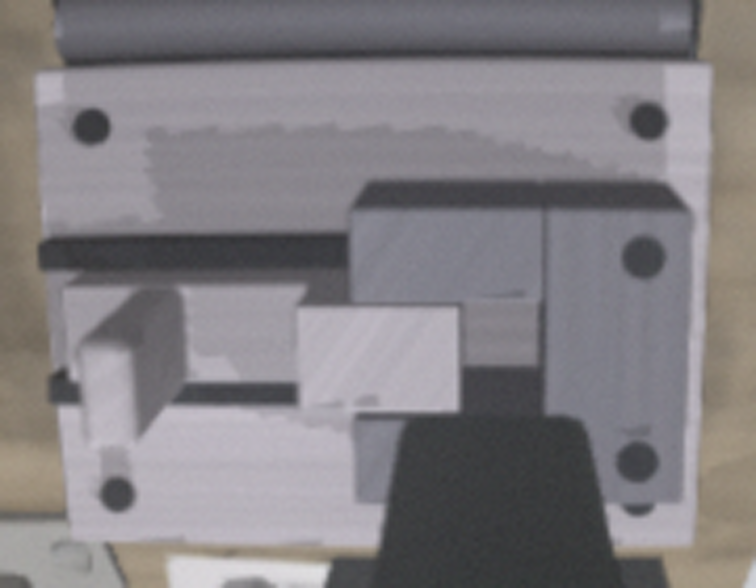

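View pics/top5c.png

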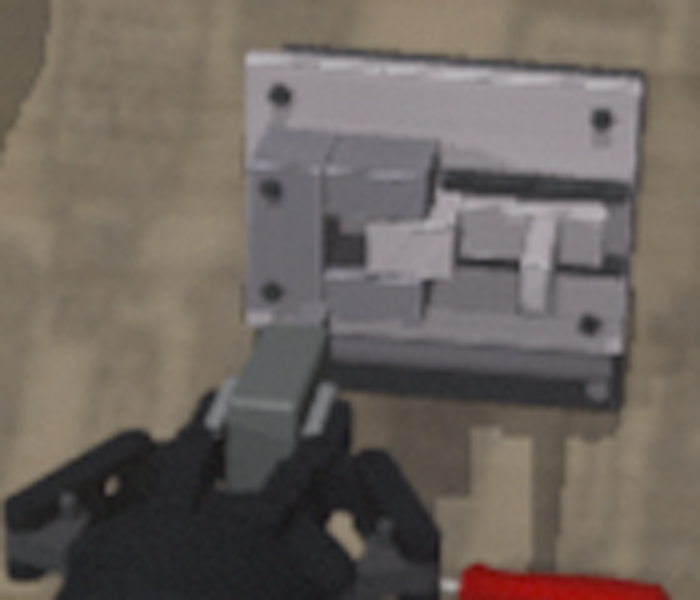

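```bash
cat > fit2.py <<'E'
from fit import *
s4=np.load('w4s.npy',allow_pickle=True).item();s5=np.load('w5s.npy',allow_pickle=True).item()
i5=[2,0,3,1,4]; c5=np.array([[352,207],[692,210],[356,502],[683,500],[543,298]])
p5=np.c_[c5[:,1]/4.2+120-.4,c5[:,0]/4.2+160-.4]
it=[1,0,2,3]; ct=np.array([[78,218],[62,415],[285,418],[297,237]]); pt=np.c_[ct[:,1]/6.5+160-.4,ct[:,0]/6.5+190-.4]
def mk(use):
    def res(q):
        X=W(q,B);r=[]
        if '4' in use: r+=[proj('wrist',x,s4)-p for x,p in zip(X,px4)]
        if '5' in use: r+=[proj('wrist',X[i],s5)-p for i,p in zip(i5,p5)]
        if 't' in use: r+=[proj('top',X[i])-p for i,p in zip(it,pt)]
        return np.concatenate(r)
    return res
for use in('4','5','45','t','45t'):
  for q0 in ([.53,.2,0],[.53,.2,0,.0635]):
    f=mk(use); r=least_squares(f,q0,loss='soft_l1'); print(use,r.x.round(4),np.sqrt(np.mean(f(r.x)**2)).round(2))
r=least_squares(mk('45t'),[.53,.2,0],loss='soft_l1');np.save('q2.npy',r.x)
q=r.x;R=Rb(q[2]);o=np.array([q[0],q[1],.0635])
def tob(rc,z,s):
    o1,d=ray('wrist',rc,s);a=R.T@(o1-o);e=R.T@d;return (a+e*(z-a[2])/e[2]).round(4)
g=lambda c:(c[1]/4.2+120-.4,c[0]/4.2+160-.4)
for z in(.042,.046): print('nose',tob(g((460,306)),z,s5),tob(g((461,410)),z,s5))
print('jaw edge',tob(g((543,298)),.042,s5),tob(g((543,400)),.042,s5))
print('tab top',[tob(g(c),.068,s5) for c in [(80,345),(132,345),(88,440),(132,442)]])
print('handle top edges, tool pos',s5['tool_pos'])
E
python3 fit2.py
```

```text
4 [ 0.5201  0.2172 -3.8539] 0.64
4 [ 0.5211  0.2183 -3.7655  0.0579] 0.36
5 [ 0.519   0.2172 -3.7861] 0.72
5 [ 0.5224  0.2171 -3.9111  0.0599] 0.41Traceback (most recent call last):
  File "fit2.py", line 16, in <module>
    f=mk(use); r=least_squares(f,q0,loss='soft_l1'); print(use,r.x.round(4),np.sqrt(np.mean(f(r.x)**2)).round(2))
                 ~~~~~~~~~~~~~^^^^^^^^^^^^^^^^^^^^^
    return func(*args, **kwargs)
    result = trf(vector_fun.fun, vector_fun.jac, x0, f0, J0, lb, ub, ftol, xtol,
                 gtol, max_nfev, x_scale, loss_function, tr_solver,
                 tr_options.copy(), verbose, callback=callback_wrapped)
    return trf_no_bounds(
        fun, jac, x0, f0, J0, ftol, xtol, gtol, max_nfev, x_scale,
        loss_function, tr_solver, tr_options, verbose, callback=callback)
    f_new = fun(x_new)
    self._update_fun()
    ~~~~~~~~~~~~~~~~^^
    self.f = self.fun_wrapped(xp_copy(self.x))
             ~~~~~~~~~~~~~~~~^^^^^^^^^^^^^^^^^
    return np.atleast_1d(self.fun(x))
                         ~~~~~~~~^^^
    return self.f(x, *self.args, **self.kwargs)
           ~~~~~~^^^^^^^^^^^^^^^^^^^^^^^^^^^^^^
  File "fit2.py", line 9, in res
    if '4' in use: r+=[proj('wrist',x,s4)-p for x,p in zip(X,px4)]
                       ~~~~^^^^^^^^^^^^^^
  File "h.py", line 25, in proj
    c=eyes.camera_info(n); K=np.array(c['mtx']); X=np.array(X)
ValueError: time passes only in moves, steps and waits
```

```bash
python3 - <<'E'
from station import eyes
import numpy as np
a=eyes.camera_info('wrist');b=eyes.camera_info('wrist'); print(a['tool_from_camera']-b['tool_from_camera']); print(a['tool_from_camera'].round(4)); print(a['mtx'])
import pickle; pickle.dump({n:eyes.camera_info(n) for n in('wrist','top','scene')},open('ci.pkl','wb'))
E
sed -i 's/c=eyes.camera_info(n);/c=CI[n];/' h.py; sed -i '3a import pickle; CI=pickle.load(open("ci.pkl","rb"))' h.py; python3 fit2.py
```

```text
[[0. 0. 0. 0.]
 [0. 0. 0. 0.]
 [0. 0. 0. 0.]
 [0. 0. 0. 0.]]
[[-1.000e-04 -9.592e-01 -2.828e-01  7.240e-02]
 [ 1.000e+00 -3.000e-04  6.000e-04 -6.000e-04]
 [-7.000e-04 -2.828e-01  9.592e-01  3.180e-02]
 [ 0.000e+00  0.000e+00  0.000e+00  1.000e+00]]
[[325.1922621    0.         277.77121388]
 [  0.         325.1922621  210.62281323]
 [  0.           0.           1.        ]]
4 [ 0.5201  0.2172 -3.8539] 0.64
4 [ 0.5211  0.2183 -3.7655  0.0579] 0.36
5 [ 0.519   0.2172 -3.7861] 0.72
5 [ 0.5224  0.2171 -3.9111  0.0599] 0.41
45 [ 0.5199  0.2172 -3.8307] 0.76
45 [ 0.5205  0.2174 -3.8352  0.0615] 0.52
t [ 0.5191  0.2167 -4.2581] 1.08
t [ 0.5228  0.2206 -4.5934  0.0329] 0.9
45t [ 0.5198  0.2172 -3.8506] 0.86
45t [ 0.5205  0.2174 -3.8487  0.0616] 0.71
nose [-0.0118  0.0027  0.042 ] [0.0103 0.0027 0.042 ]
nose [-0.0128  0.0028  0.046 ] [0.0091 0.0028 0.046 ]
jaw edge [-0.0135  0.0195  0.042 ] [0.0081 0.0197 0.042 ]
tab top [array([-0.0107, -0.0695,  0.068 ]), array([-0.0106, -0.059 ,  0.068 ]), array([ 0.0085, -0.0695,  0.068 ]), array([ 0.0088, -0.0605,  0.068 ])]
handle top edges, tool pos [0.34671825 0.23941173 0.36027706]
```

```bash
python3 -c "
import numpy as np;np.save('q.npy',np.array([.5194,.2172,-3.85]))"; python3 hv.py 0 .0115 .047
```

```text
t 7.7 target [0.3797 0.2381 0.3073] F [ 1.5 -0.2 -1.5] Fblock [ 0.5 -0.1 -2.1] w 0.0232
tip now in block [0.0015 0.0104 0.1101] joints [ 0.71 -0.08 -0.55  0.71 -0.36  0.71]
travel [0.0016 0.001  0.0631] 0.063 dr [-0.01 -0.03 -0.16] 0.2
```

Call:
move_arm(grip=[1,1,1,1,1], travel=[[0.0015,0.001,0.02],[0.0015,0.001,0.04],[0.0015,0.001,0.055],[0.0015,0.001,0.062],[0.0015,0.001,0.062]], dr=[[0,0,-0.1],[0,0,-0.1],[0,0,-0.1],[0,0,-0.1],[0,0,-0.1]])

```text
t: 8.32
tool_pos: [0.38, 0.2377, 0.3085]
tcp_rot: [0.034, 0.965, -0.009, 0.258]
contact_force: [-0.4, -0.4, -1.9]
grip_width: 0.0236
```

```bash
python3 hv.py 0 .0115 .035
python3 - <<'E'
from h import *
s,im=snap('wrist','w6.png'); np.save('w6s.npy',s,allow_pickle=True)
s,t=snap('top','top6.png')
cv2.imwrite('pics/w6d.png',cv2.resize(im[:,:,::-1][90:240,180:380],None,fx=4,fy=4,interpolation=2))
cv2.imwrite('pics/top6c.png',cv2.resize(t[:,:,::-1][160:280,150:290],None,fx=5,fy=5,interpolation=2))
E
```

```text
t 8.325 target [0.3857 0.2377 0.2969] F [-0.4 -0.4 -1.9] Fblock [-1.2 -0.4 -1.5] w 0.0236
tip now in block [0.0006 0.0108 0.0479] joints [ 0.66  0.01 -0.62  0.53 -0.34  0.66]
travel [0.0009 0.0004 0.0129] 0.013 dr [-0.07 -0.06 -0.18] 0.2
```

View pics/w6d.png

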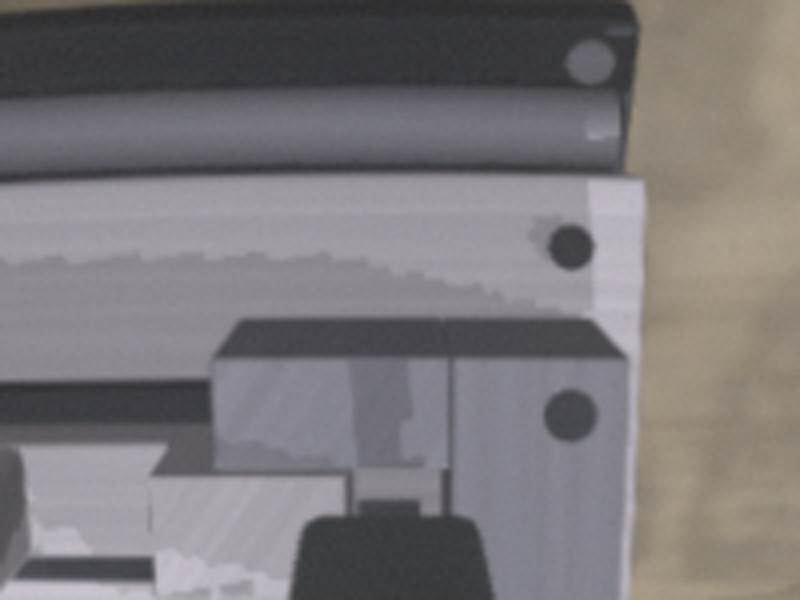

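View pics/top6c.png

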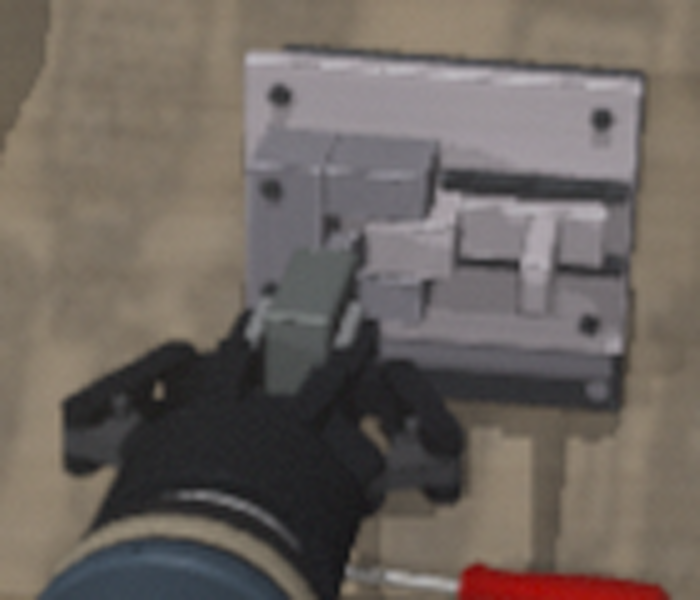

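Run:
```python
from h import *
T=CI['wrist']['tool_from_camera'];K=CI['wrist']['mtx']
def tl(c,r,z):
    cc=c/4+180-.4;rr=r/4+90-.4
    x=(cc-K[0,2])/K[0,0];y=(rr-K[1,2])/K[1,1];th=np.hypot(x,y);k=np.sin(th)/th
    d=T[:3,:3]@np.array([x*k,y*k,np.cos(th)]);o=T[:3,3];return (o+d*(z-o[2])/d[2]).round(4)
print('slot near edge corners',tl(347,469,.2404),tl(446,467,.2404))
print('block near edge',tl(215,357,.2404),tl(626,355,.2404))
print('tip near edge',tl(358,498,.2345),tl(420,498,.2345),'z.2315',tl(358,498,.2315),tl(420,498,.2315))
print('shoulder',tl(297,535,.1965),tl(488,535,.1965))
```

```text
slot near edge corners [ 0.0135 -0.0081  0.2404] [0.0139 0.0084 0.2404]
block near edge [ 0.0326 -0.0297  0.2404] [0.0331 0.0379 0.2404]
tip near edge [ 0.0103 -0.0062  0.2345] [0.0103 0.0039 0.2345] z.2315 [ 0.0112 -0.0061  0.2315] [0.0112 0.0039 0.2315]
shoulder [ 0.0167 -0.0134  0.1965] [0.0167 0.0122 0.1965]
```

The blade shows in the slot picture: it spans -6.2..3.9 mm against the slot's -8.1..8.4 mm across y in tool axes, so it needs +1.3 mm in y. In x it's within 0.3 mm. Descending in stages.

Call:
move_arm(grip=[1,1,1,1,1], travel=[[0.0003,0.0013,0],[0.0003,0.0013,0.005],[0.0003,0.0013,0.01],[0.0003,0.0013,0.015],[0.0003,0.0013,0.02]], dr=[[0,0,-0.1],[0,0,-0.1],[0,0,-0.1],[0,0,-0.1],[0,0,-0.1]])

```text
t: 9.05
tool_pos: [0.3896, 0.2386, 0.291]
tcp_rot: [0.033, 0.965, -0.009, 0.258]
contact_force: [-0.3, 0.8, -1.1]
grip_width: 0.0231
```

```bash
python3 hv.py 0.0006 .0121 .006
```

```text
t 9.05 target [0.4008 0.2373 0.2721] F [-0.3  0.8 -1.1] Fblock [-0.8  0.8 -0.8] w 0.0231
tip now in block [0.0003 0.0126 0.028 ] joints [ 0.65  0.05 -0.64  0.47 -0.33  0.64]
travel [-0.0002 -0.0006  0.022 ] 0.022 dr [-0.02 -0.03 -0.03] 0.0
```

Call:
move_arm(grip=[1,1,1,1,1], travel=[[0,0,0.006],[0,0,0.012],[0,0,0.018],[0,0,0.021],[0,0,0.023]], dr=[[0,0,0],[0,0,0],[0,0,0],[0,0,0],[0,0,0]])

```text
t: 9.68
tool_pos: [0.4012, 0.2378, 0.2709]
tcp_rot: [0.033, 0.965, -0.009, 0.258]
contact_force: [0.0, 0.2, -2.7]
grip_width: 0.0233
```

```bash
python3 hv.py 0.0006 .0121 .004
```

```text
t 9.675 target [0.4018 0.2372 0.2703] F [ 0.   0.2 -2.7] Fblock [-1.3  0.2 -2.3] w 0.0233
tip now in block [0.0002 0.0125 0.0048] joints [ 0.63  0.09 -0.66  0.4  -0.33  0.63]
travel [-0.0002 -0.0005  0.0008] 0.001 dr [-0.03 -0.03 -0.03] 0.1
```

Still no contact; pressing on gently.

Call:
move_arm(grip=[1,1,1,1,1], travel=[[0,0,0.001],[0,0,0.0015],[0,0,0.002],[0,0,0.0025],[0,0,0.003]], dr=[[0,0,0],[0,0,0],[0,0,0],[0,0,0],[0,0,0]])

```text
t: 10.3
tool_pos: [0.4018, 0.2376, 0.2697]
tcp_rot: [0.032, 0.965, -0.009, 0.259]
contact_force: [-28.7, -3.7, 32.7]
grip_width: 0.0232
```

```bash
python3 hv.py 0.0006 .0121 .004
```

```text
t 10.3 target [0.4018 0.2372 0.2703] F [-28.7  -3.7  32.7] Fblock [-8.3 -5.6 42.5] w 0.0232
tip now in block [0.0003 0.0125 0.0035] joints [ 0.63  0.09 -0.67  0.4  -0.32  0.62]
travel [-0.0003 -0.0003 -0.0005] 0.001 dr [ 0.02  0.01 -0.  ] 0.0
```

Seated: 42 N along the slot axis at tip z of about 3.5 mm (expected 4). I ease off the load, wait for the seated condition, then release.

Call:
move_arm(grip=[1,1,0.5,0.4,0.3], travel=[[0,0,0],[0,0,0],[0,0,0],[0,0,0],[0,0,0]], dr=[[0,0,0],[0,0,0],[0,0,0],[0,0,0],[0,0,0]])

```text
t: 10.92
tool_pos: [0.4019, 0.2376, 0.2697]
tcp_rot: [0.032, 0.965, -0.009, 0.259]
contact_force: [1.1, -0.8, 0.3]
grip_width: 0.0593
```

```bash
python3 hv.py 0.0006 .0121 .10
```

```text
t 10.925 target [0.3539 0.2405 0.3535] F [ 1.1 -0.8  0.3] Fblock [ 1.2 -0.7 -0.3] w 0.0593
tip now in block [0.0004 0.0126 0.0034] joints [ 0.63  0.09 -0.66  0.4  -0.32  0.62]
travel [-0.0003 -0.0004 -0.0966] 0.097 dr [ 0.01  0.02 -0.01] 0.0
```

Call:
move_arm(grip=[0.3,0.3,0.3,0.3,0.3], travel=[[0,0,-0.015],[0,0,-0.04],[0,0,-0.08],[0,0,-0.1],[0,0,-0.1]], dr=[[0,0,0],[0,0,0],[0,0,0],[0,0,0],[0,0,0]])

```text
t: 11.55
tool_pos: [0.352, 0.2413, 0.3575]
tcp_rot: [0.032, 0.965, -0.008, 0.26]
contact_force: [0.2, 0.4, -1.0]
grip_width: 0.0597
```

Run:
```python
from h import *
s,im=snap('wrist','w7.png'); np.save('w7s.npy',s,allow_pickle=True); print(s['tool_pos'],s['t'])
snap('scene','scene7.png')
```

```text
[0.35197292 0.24132763 0.35752285] 11.55
```

View pics/w7.png

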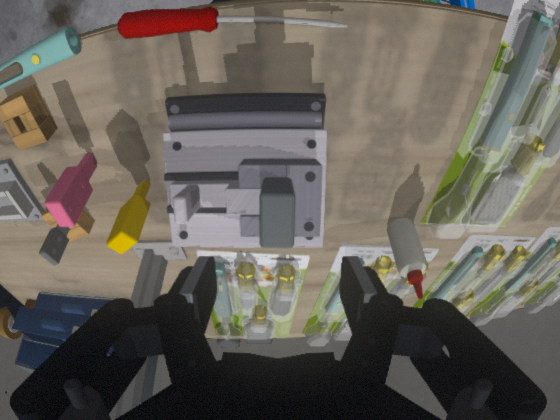

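View pics/scene7.png

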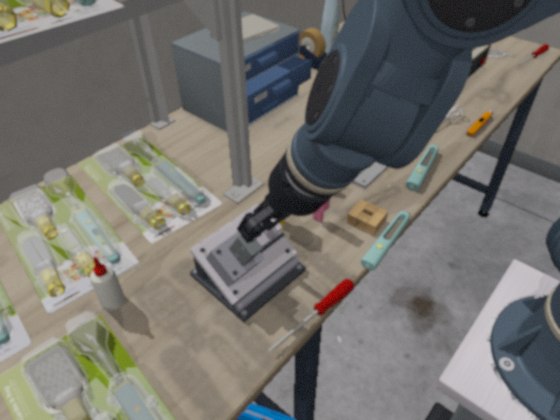

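The gauge stands square in the slot (handle at (213,277)), and the slide tab is at (200,187). Next I check clearances for the push on the tab.

```bash
python3 - <<'E'
from fit import *
q=np.load('q.npy');R=Rb(q[2]);o=np.array([q[0],q[1],.0635])
X,e=tri([ray('scene',(186,281)),ray('top',(183,306))]);print('yellow',X.round(3),np.round(e,4),'in block',(R.T@(X-o)).round(3))
s=np.load('w7s.npy',allow_pickle=True).item()
def tob(rc,z):
    o1,d=ray('wrist',rc,s);a=R.T@(o1-o);e=R.T@d;return (a+e*(z-a[2])/e[2]).round(4)
im=cv2.imread('pics/w7.png');cv2.imwrite('pics/w7c.png',cv2.resize(im[120:260,160:340],None,fx=4.2,fy=4.2,interpolation=2))
E
python3 hv.py 0 -.095 .10 .173
```

```text
yellow [0.552 0.059 0.106] [0.0002 0.0002] in block [ 0.059 -0.155  0.015]
t 11.65 target [0.3768 0.1316 0.2999] F [-0.1  0.2  0.1] Fblock [-0.   0.1  0.1] w 0.0598
tip now in block [0.0002 0.0125 0.1644] joints [ 0.71 -0.06 -0.56  0.68 -0.36  0.71]
travel [ 0.0002 -0.1075  0.0644] 0.125 dr [0.02 0.01 0.01] 0.0
```

View pics/w7c.png

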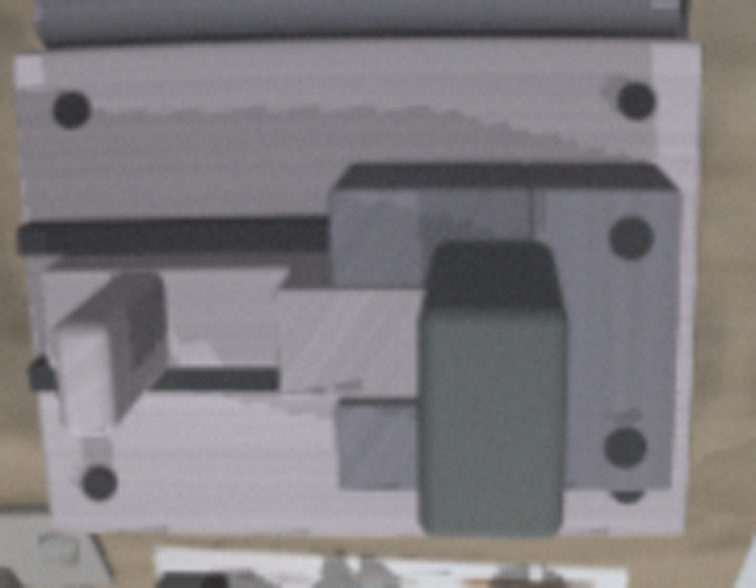

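Call:
move_arm(grip=[0.6,1,1,1,1], travel=[[0,-0.04,0],[0,-0.08,0.02],[0,-0.107,0.055],[0,-0.107,0.09],[0,-0.107,0.1]], dr=[[0,0,0],[0,0,0],[0,0,0],[0,0,0],[0,0,0]], grip_force=30)

```text
t: 12.28
tool_pos: [0.3947, 0.1299, 0.2667]
tcp_rot: [0.033, 0.966, -0.01, 0.257]
contact_force: [-1.3, 0.7, -0.6]
grip_width: 0.0001
```

```bash
python3 hv.py 0 -.095 .052 .173;  python3 - <<'E'
from h import *
s,im=snap('wrist','w8.png'); np.save('w8s.npy',s,allow_pickle=True)
E
```

```text
t 12.275 target [0.4008 0.13   0.2584] F [-1.3  0.7 -0.6] Fblock [-1.5  0.6  0.2] w 0.0001
tip now in block [-0.0017 -0.0959  0.0622] joints [ 0.39 -0.01 -0.79  0.31 -0.22  0.4 ]
travel [-0.0011  0.0005  0.0102] 0.01 dr [-0.13 -0.22 -0.03] 0.3
```

View pics/w8.png

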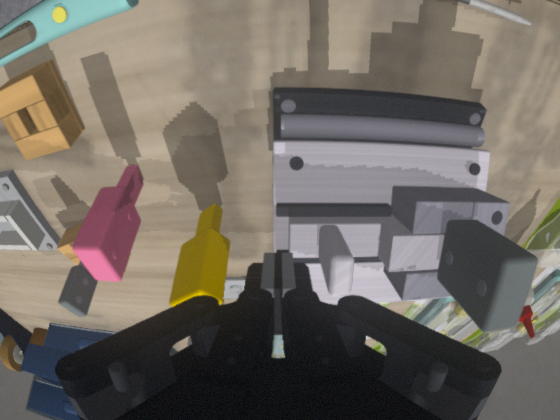

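Call:
move_arm(grip=[1,1,1,1,1], travel=[[0,0,0.005],[-0.001,0,0.01],[-0.001,0.003,0.011],[-0.001,0.007,0.011],[-0.001,0.011,0.011]], dr=[[0,0,0],[0,0,0],[0,0,0],[0,0,0],[0,0,0]])

```text
t: 12.95
tool_pos: [0.402, 0.1412, 0.258]
tcp_rot: [0.033, 0.966, -0.01, 0.257]
contact_force: [0.3, -2.7, 0.5]
grip_width: 0.0002
```

```bash
python3 hv.py 0 -.08 .052 .173;  python3 - <<'E'
from h import *
s,im=snap('wrist','w9.png'); np.save('w9s.npy',s,allow_pickle=True)
cv2.imwrite('pics/w9c.png',cv2.resize(im[:,:,::-1][120:320,220:500],None,fx=2.8,fy=2.8,interpolation=2))
E
```

```text
t 12.95 target [0.4018 0.1449 0.2584] F [ 0.3 -2.7  0.5] Fblock [ 0.7 -2.7  0.2] w 0.0002
tip now in block [-0.0003 -0.0841  0.0514] joints [ 0.41  0.02 -0.79  0.29 -0.23  0.42]
travel [ 0.0002  0.0038 -0.0006] 0.004 dr [-0.11 -0.18  0.01] 0.2
```

View pics/w9c.png

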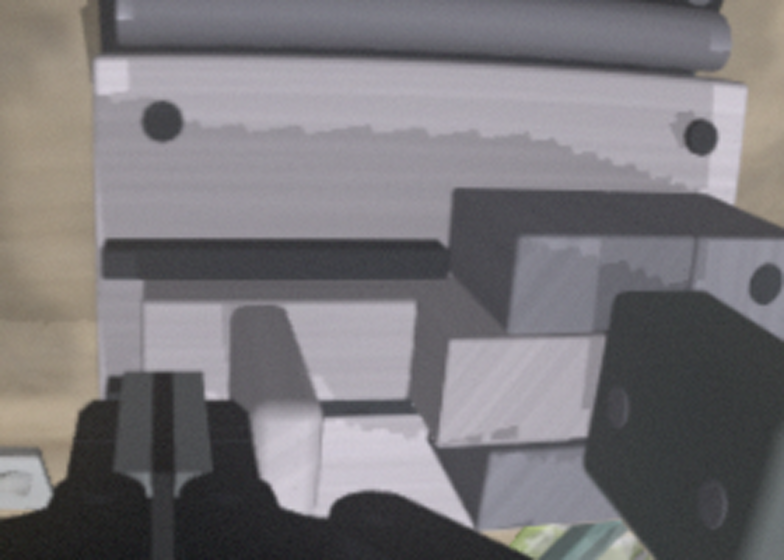

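Contact with the tab at about 2.7 N, which matches slide friction. Pushing on.

Call:
move_arm(grip=[1,1,1,1,1], travel=[[0,0.001,0],[0,0.002,0],[0,0.003,0],[0,0.004,0],[0,0.005,0]], dr=[[0,0,0],[0,0,0],[0,0,0],[0,0,0],[0,0,0]])

```text
t: 13.62
tool_pos: [0.4024, 0.1462, 0.2579]
tcp_rot: [0.033, 0.966, -0.01, 0.257]
contact_force: [-0.7, -4.8, 2.0]
grip_width: -0.0001
```

```bash
python3 hv.py 0 -.08 .052 .173
```

```text
t 13.625 target [0.4018 0.1449 0.2584] F [-0.7 -4.8  2. ] Fblock [ 0.7 -4.8  1.9] w -0.0001
tip now in block [-0.0003 -0.0791  0.0514] joints [ 0.42  0.03 -0.78  0.29 -0.24  0.43]
travel [ 0.0002 -0.0013 -0.0006] 0.001 dr [-0.15 -0.17 -0.  ] 0.2
```

Call:
move_arm(grip=[1,1,1,1,1], travel=[[0,0.0005,0],[0,0.001,0],[0,0.0015,0],[0,0.002,0],[0,0.0025,0]], dr=[[0,0,0],[0,0,0],[0,0,0],[0,0,0],[0,0,0]])

```text
t: 14.25
tool_pos: [0.4025, 0.1485, 0.2579]
tcp_rot: [0.033, 0.966, -0.01, 0.257]
contact_force: [-1.1, -8.0, 3.3]
grip_width: -0.0002
```

```bash
python3 hv.py 0 -.08 .052 .173
```

```text
t 14.25 target [0.4018 0.1449 0.2584] F [-1.1 -8.   3.3] Fblock [ 1.1 -8.   3.1] w -0.0002
tip now in block [-0.0003 -0.0771  0.0514] joints [ 0.43  0.03 -0.78  0.3  -0.24  0.44]
travel [ 0.0002 -0.0036 -0.0006] 0.004 dr [-0.21 -0.16 -0.  ] 0.3
```

Call:
move_arm(grip=[1,1,1,1,1], travel=[[0,0.0005,0],[0,0.001,0],[0,0.0015,0],[0,0.002,0],[0,0.002,0]], dr=[[0,0,0],[0,0,0],[0,0,0],[0,0,0],[0,0,0]])

```text
t: 14.88
tool_pos: [0.4024, 0.1493, 0.2578]
tcp_rot: [0.034, 0.966, -0.012, 0.257]
contact_force: [-2.1, -14.0, 6.1]
grip_width: 0.0001
```

```bash
python3 hv.py 0 -.08 .052 .173;python3 - <<'E'
from h import *
s,im=snap('wrist','w10.png'); np.save('w10s.npy',s,allow_pickle=True)
cv2.imwrite('pics/w10c.png',cv2.resize(im[:,:,::-1][120:320,220:500],None,fx=2.8,fy=2.8,interpolation=2))
E
```

```text
t 14.875 target [0.4018 0.1449 0.2584] F [ -2.1 -14.    6.1] Fblock [  2.  -14.2   5.9] w 0.0001
tip now in block [-0.0004 -0.077   0.0514] joints [ 0.43  0.03 -0.78  0.3  -0.25  0.44]
travel [ 0.     -0.0044 -0.0006] 0.004 dr [-0.46 -0.13 -0.05] 0.5
```

View pics/w10c.png

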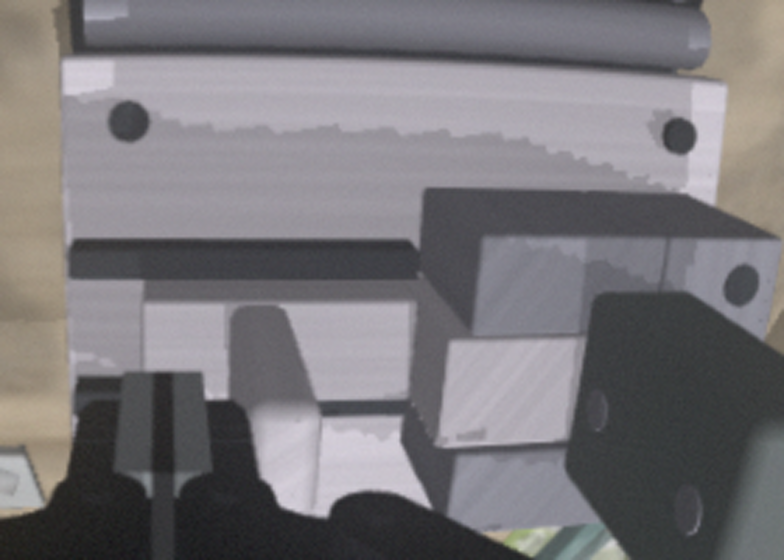

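The tip has stalled at y = -77.0 mm after about 7 mm of slide travel while force rose to 14 N, consistent with nipping. One firmer press to be sure.

Call:
move_arm(grip=[1,1,1,1,1], travel=[[0,0.0015,0],[0,0.0025,0],[0,0.003,0],[0,0.0035,0],[0,0.0035,0]], dr=[[0,0,0],[0,0,0],[0,0,0],[0,0,0],[0,0,0]])

```text
t: 15.55
tool_pos: [0.4023, 0.1508, 0.2577]
tcp_rot: [0.036, 0.965, -0.016, 0.258]
contact_force: [-3.2, -22.4, 10.6]
grip_width: -0.0001
```

```bash
python3 hv.py 0 -.095 .052 .173
```

```text
t 15.55 target [0.4008 0.13   0.2584] F [ -3.2 -22.4  10.6] Fblock [  3.8 -22.6  10. ] w -0.0001
tip now in block [-0.0004 -0.0769  0.0514] joints [ 0.44  0.03 -0.78  0.3  -0.26  0.45]
travel [-0.0003 -0.0209 -0.0003] 0.021 dr [-0.91 -0.06 -0.12] 0.9
```

Call:
move_arm(grip=[1,1,1,1,1], travel=[[0,-0.008,0],[0,-0.02,0],[0,-0.022,-0.03],[0,-0.022,-0.08],[0,-0.022,-0.1]], dr=[[-0.5,0,0],[-0.9,0,0],[-0.9,0,0],[-0.9,0,0],[-0.9,0,0]])

```text
t: 16.18
tool_pos: [0.3503, 0.1338, 0.3468]
tcp_rot: [0.033, 0.965, -0.007, 0.259]
contact_force: [0.6, 0.8, -0.7]
grip_width: -0.0002
```

```bash
python3 hv.py 0 .012 .164 .173
```

```text
t 16.175 target [0.3521 0.2405 0.3554] F [ 0.6  0.8 -0.7] Fblock [ 0.1  0.8 -0.9] w -0.0002
tip now in block [ 0.0006 -0.0942  0.1539] joints [ 0.45 -0.18 -0.69  0.59 -0.25  0.46]
travel [ 0.0007  0.1066 -0.0098] 0.107 dr [ 0.15  0.07 -0.15] 0.2
```

Call:
move_arm(grip=[1,1,1,1,1], travel=[[0,0.02,-0.01],[0,0.04,-0.02],[0,0.06,-0.02],[0,0.06,-0.02],[0,0.06,-0.02]], dr=[[0,0,0],[0,0,0],[0,0,0],[0,0,0],[0,0,0]])

```text
t: 16.8
tool_pos: [0.3442, 0.1938, 0.364]
tcp_rot: [0.033, 0.965, -0.007, 0.259]
contact_force: [0.0, 0.6, 0.2]
grip_width: 0.0003
```

Run:
```python
from h import *
s,im=snap('wrist','w11.png'); np.save('w11s.npy',s,allow_pickle=True);print(s['tool_pos'],s['contact_force'].round(1))
cv2.imwrite('pics/w11c.png',cv2.resize(im[:,:,::-1][110:260,190:380],None,fx=4,fy=4,interpolation=2))
s2,t=snap('top','top11.png');cv2.imwrite('pics/top11c.png',cv2.resize(t[:,:,::-1][150:280,180:400],None,fx=3.6,fy=3.6,interpolation=2))
```

```text
[0.34420663 0.19381534 0.36400295] [0.  0.6 0.2]
```

View pics/w11c.png

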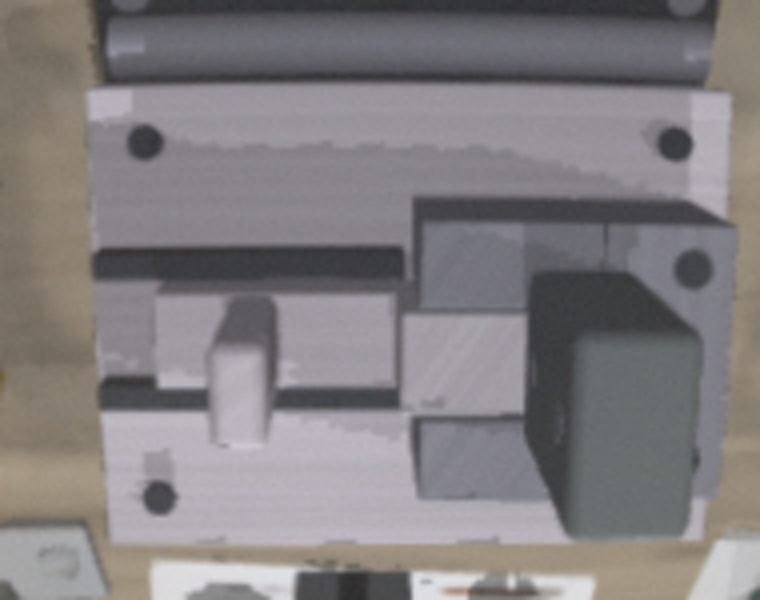

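View pics/top11c.png

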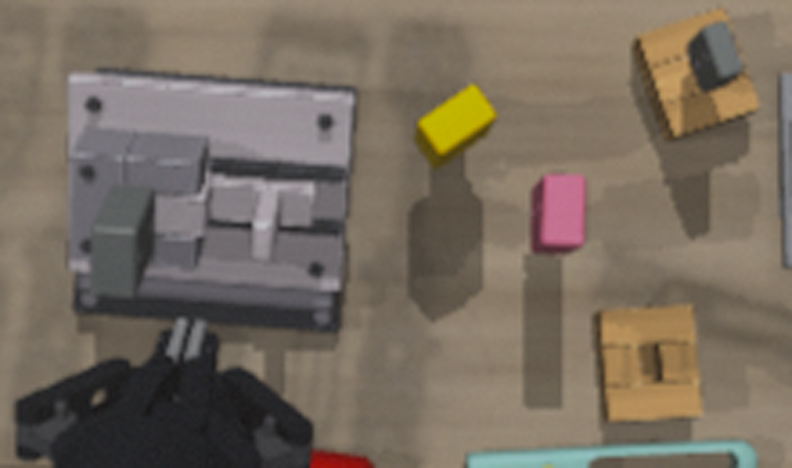

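Run:
```python
from fit import *
s=np.load('w11s.npy',allow_pickle=True).item()
g=lambda c:(c[1]/4+110-.4,c[0]/4+190-.4)
pts={2:(420,222),0:(735,227),3:(418,497)}
f=lambda q:np.concatenate([proj('wrist',W(q,B[i])[0],s)-np.array(g(c)) for i,c in pts.items()])
r=least_squares(f,[.52,.217,-3.8]);print(r.x.round(4),f(r.x).round(1))
q=r.x;R=Rb(q[2]);o=np.array([q[0],q[1],.0635])
def tob(c,z):
    o1,d=ray('wrist',g(c),s);a=R.T@(o1-o);e=R.T@d;return (a+e*(z-a[2])/e[2]).round(4)
print('tab',[tob(c,.068).tolist() for c in[(211,347),(270,347),(265,443),(211,443)]])
for z in(.102,.106): print('handle',z,[tob(c,z).tolist() for c in[(572,332),(701,335),(690,537),(573,537)]])
```

```text
[ 0.5191  0.2165 -4.1006] [-0.6 -0.1 -0.5  0.9  1.7 -0.7]
tab [[-0.0106, -0.062, 0.068], [-0.0106, -0.0504, 0.068], [0.0091, -0.0517, 0.068], [0.0092, -0.0626, 0.068]]
handle 0.102 [[-0.0218, 0.0028, 0.102], [-0.0214, 0.0256, 0.102], [0.0161, 0.0267, 0.102], [0.0157, 0.0049, 0.102]]
handle 0.106 [[-0.0227, 0.0021, 0.106], [-0.0224, 0.0245, 0.106], [0.0144, 0.0255, 0.106], [0.0141, 0.0042, 0.106]]
```

Run:
```python
from h import *
s,t=snap('scene','scene11.png');cv2.imwrite('pics/scene11c.png',cv2.resize(t[:,:,::-1][140:320,170:340],None,fx=3.3,fy=3.3,interpolation=2))
X,e=tri([ray('scene',(158,308)),ray('top',(165,377))])
print([(np.round(d['pixel']).tolist(),round(d['confidence'],2)) for d in eyes.recognise('gauge_thin','scene')])
```

```text
[]
```

View pics/scene11c.png

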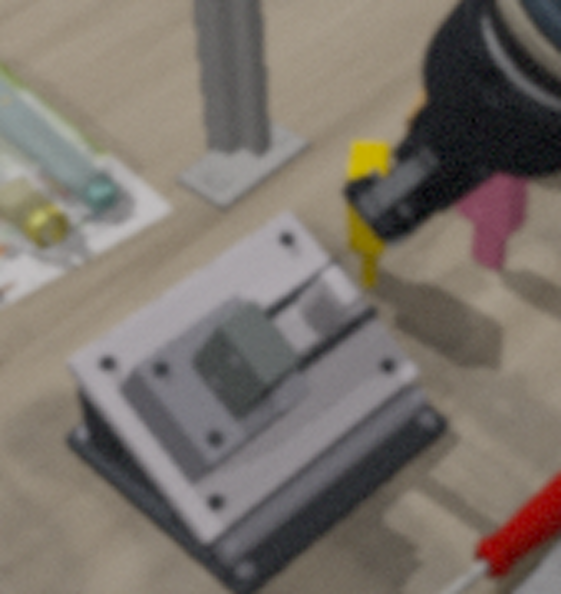

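The handle sits flush and square on the block. The slide is up against the blade and the gripper is clear. The top view shows the thin gauge still in its stand. Handing in.

```bash
python3 -c "
from station import robot,readout
print(readout.read_state()['t'],readout.read_state()['contact_force']); print(robot.close_job())"
```

```text
17.0 [-0.07421691 -0.18388762 -0.54886622]
the job is handed in; nothing more can be done
None
```

The thick gauge is seated in the fixture with its blade nipped, and I handed the job in at 17.0 s of the 45 s allowed. No verdict was reported.

**What I did**
- I took the thick gauge from the near stand. Its handle measured about 40 x 23 mm.
- On the way to the fixture, joint 6 reached its limit and the arm stopped short. I turned the tool a half turn the other way, which the gauge's symmetry allows.
- I lowered the blade into the slot with the slide still open. Contact came at about 42 N along the slot, with the tip estimated at z of about 3.5 mm against the expected 4 mm. I then released the gauge.
- I pushed the slide about 7 mm by its tab until it stalled. The force rose to 22.6 N with no more movement, and then I drew the arm clear.

**Last checks**
- **Gauge:** the handle centre is at y of about 15 mm, where a nipped blade should be. It looks flush and square on the block.
- **Slide:** the tab centre measured about -56.7 mm against -58 mm expected. That is 1.3 mm past the nipped position, which I put down to camera error.
- **Along the slope:** the handle's x came out about 2 mm low in the last picture, more than I expected, but the other views did not show a tilt.
- **Thin gauge:** the final top view shows it still in its stand. The network found no thin gauge in the last scene picture, where the arm blocks that spot.
- **Robot:** it was touching nothing, with contact force about 0.6 N.

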